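# Press a bladder-stone slice onto the infrared crystal until the knob clicks

### The arm

A 6-joint arm with a two-finger parallel gripper is mounted at the origin on a cart in front of the work surface, level with it; the furniture and walls round the work are solid. World frame = base frame: x ahead of the robot, y to its left, z up, the work surface at z = 0. Lengths are in m, angles in rad, forces in N, time in s.
With the tool pointing down it reaches from about 0.425 to 0.95 m from the base axis. Payload 3.5 kg.
Tool frame: the origin (TCP) lies at the very end of the fingers, on their centre line; the grasp point (between the pads) lies 19 mm behind it; z points along the fingers, y is the direction in which the jaws open and shut (so a half turn about z gives the same grasp; the last joint's range is limited). The gripper opens to 85 mm and grips with 20 to 120 N. Pads are 22 mm wide; open, the fingers measure 114 mm over their backs; the gripper's body (76 mm by 85 mm) begins 54 mm behind the grasp point. The pads swing forward as they close: fully open they stand 13 mm farther back than shut.
Start: joints at [-1.428, 0.286, 1.577, -0, 1.279, -0.15], TCP at [0.195, -0.646, 0.209] pointing down, gripper open.
Joint ranges: [-2.77, 2.77], [-0.9, 2.22], [0.21, 2.48], [-1.53, 4.67], [0.24, 2.81], [-2.84, 2.84]. Speed limits (rad/s): [2.79, 2.79, 3.14, 3.14, 3.14, 3.14].

### API

Orientations are given as a unit quaternion [x, y, z, w].
In Python, from plant import get_state, read_camera, get_calibration, ticket, search_frame, cut_out, pinpoint gives the robot as it stands.
- The arm moves only by the tool move_arm, never from a script. Its argument "plan" is a list that holds one entry, the list of rows, each a list of 7 numbers: the turn, a rotation vector about the tool's x, y, z in degrees, then the shift along the tool's x, y, z in m, then the finger opening in m, from 0 to 0.0854. In form: [[[ax, ay, az, x, y, z, hand], ...]]. A call has exactly 5 rows; each row is the pose to reach, as a shift and turn from the pose measured when the call began, along the tool's axes at that moment; what a row does not reach only later rows make up. A row lasts 1/8 s, in which the tool goes at most 62.5 mm and 10.7 degrees, less where a joint would pass 70% of its speed; a pose out of reach is approached as far as the arm can. A call with a gripper value outside its range is refused whole. The fingers move at their own pace and stop on an object; "force" is the grip in N (left out, the last holds). Time passes only in rows, so rows that repeat a pose let the fingers close, or fill a call up. It gives the time, the measured TCP pose, the force and the opening at its end, in the units of the state.
- get_state(): the state, without advancing time (a new reading comes with each control period).
- read_camera(name): name is "scene" or "side" or "wrist"; returns the picture (420x560x3 uint8, red, green, blue); there is no depth.
- get_calibration(name): a dict with "mtx" (3x3 intrinsics, pixels), "extrinsics" (4x4, takes a point from camera to world coordinates); the wrist camera has in their place "hand_eye" (4x4, takes a point from camera to tool coordinates, whose origin is the TCP and whose axes are the flange's). Camera axes: x right, y up, looking along -z (the intrinsics and any distortion apply to the point x, -y, -z); pixel columns grow to the right and rows downward; lengths in m; the calibration is good to about 2 mm. A picture is of the moment at which its call begins: read the wrist's pose just before it. get_calibration takes no time and is no camera call.
- ticket.sign_off(): hands the job in, once; it reports no verdict.
Trained networks look in the newest picture that a camera, given by its name, has taken for a name from the list of things; names that differ only in an ending like _2 or _b are one class to them, and where a whole thing is asked for, a point or a joint stands for the part that bears it (a point fixed in the world has none). Each returns a list of dicts, best first, with "p" (0 to 1); they miss things now and then, are a little off and sometimes report something else, mostly with a low value. They report only what shows in the picture. A call takes as long as a camera call.
- search_frame(camera, query): "centre" ([column, row] in pixels, amid what is visible of it).
- cut_out(camera, query): "pixels" (420x560 bool, what is visible of it) and "centre" ([column, row] in pixels, amid what is visible of it).
- pinpoint(camera, query): "centre" ([column, row] in pixels: a listed point, or the origin of a listed thing).
The state is a dict: "time": time; "qpos": joint angles; "dq": joint speeds; "joint_efforts": joint torques, N m; "eef_pos": TCP position; "tcp_rot": TCP orientation; "contact_force": force on the tool from outside, world axes, zero at the start; "wrist_torque": the same for the moment, N m; "opening": opening from 0.0 (shut) to 1.0 (fully open).
Only numpy, scipy, OpenCV 4.12 (cv2) and the standard library are available. Lean on these libraries where they do the work, as an engineer would, in place of code of your own. Each camera call takes 0.05 s, during which the arm holds its last target.

### The job

Get the bladder-stone slice ready for its infrared scan: take the pale slice from the steel dish, lay it flat and centred on the small dark crystal of the low white infrared analyser, and let go of it. Then swing the press arm over it as far as it goes and turn the black knob clockwise until it slips and clicks, and stop there: one click is enough, two at the most, and the slice must be left held down under the press with the robot clear. Do not lean on the knob or push hard on the stone, for the crystal cracks easily, and leave the other stone piece, the sample cup and the blue stain bottle where they are.

Things in the scene. Friction and masses are not known exactly. Their poses are not given: they have to be found in the camera images.
- stone: the pale cream slice of bladder stone with tan growth rings, flat sawn faces; about 22 mm long (its x) by 17.5 mm wide (its y) by 9 mm high (z), 12 g. Origin at the centre of its underside. It starts flat in the steel dish (floor 3 mm thick, rim 12 mm high, 100 x 130 mm). Best gripped across its width (fingers closing along its y).
- stone_cap: the other, dark brown domed piece of the stone, 24 mm across, 12 mm high, in the same dish; to be left alone. Origin under its centre.
- sample_cup: sample cup with red lid, 62 mm across, 67 mm high, standing behind the dish; to be left alone. Origin under its centre.
- stain_bottle: blue stain bottle with white cap, 34 mm across, 67 mm high, standing right of the analyser; to be left alone. Origin under its centre.
- atr_unit: the low white infrared analyser on the left: housing 196 mm deep (its x; front at -x), 236 mm wide (y), top 70 mm above the bench, with a hump 100 mm high along the rear edge (its x above +58 mm). Origin on the bench under its centre; it does not move. Crystal at (0, 30, 78) mm and hinge post of the press arm at (0, -70) mm in its frame.
- sample_plate: round polished steel sample plate on top of the analyser, 68 mm across, with a raised flat seat 30 mm across in its middle that carries the crystal. Origin on the analyser's top, 8 mm under the crystal face. When the clutch slips the press holds the slice on it with 20 to 30 N; leaning on the knob adds to that, and over 50 N may crack the crystal.
- crystal (a point): centre of the crystal's face (a dark disc 8 mm across in a brass ring, flush with the top of the seat, 78 mm above the bench). Axes as the analyser's, z up.
- press_arm (a joint): angle of the press arm about its upright hinge post, rad: 0 = over the crystal, at its stop; grows counter-clockwise seen from above (to 1.75; starts parked at 1.3 to 1.65, pointing to the analyser's front). To close it, push it clockwise. The hinge is stiff (0.35 N m, so about 3.5 N at the head) and stays where it is left.
- press_hinge (a point): point on the hinge axis of the press arm at the arm's mid height (123 mm above the bench). At arm angle 0 the arm points along the analyser's +y.
- press_head (a point): point on the axis of knob and spindle in the head of the press arm, 100 mm from the hinge axis, 123 mm above the bench. Arm: white bar 24 mm wide, 114 to 132 mm above the bench; head 38 mm across, 109 to 138 mm above it. Below it the steel spindle's flat 9 mm foot starts 1.0 to 2.6 mm (another height each time) over the top of a slice lying on the crystal, so the arm swings over freely.
- knob_grip (a point): where to grip the knob: on its axis, 13 mm above its underside, about 166 mm above the bench at the start. Knob: black, ribbed, 34 mm across, 24 mm high, on an aluminium collar 24 mm across, 10 mm high. Clockwise from above drives the screw and lowers knob and spindle together, 8 mm a turn, needing 0.30 N m; the screw holds where it is left. Turn at most 1.5 rad a grasp, then regrasp.
- knob (a joint): how far the knob has slipped clockwise on its torque-limiting clutch, rad: 0 to 0.1 (wound up) while knob and screw turn together. At about 0.31 N m it slips, 16 clicks a turn: the torque drops and reverses as the clutch passes the top of a click at 0.20 and pulls the knob on into the next notch at 0.39, then climbs again; notches every 0.39 rad. Stopped right on a top it can stick there.

How it is judged:
By the outcome, as a careful person would: the job done as asked, in the order asked, and still so for the second after the job is handed in, with the robot touching nothing.
It also fails if it takes over 72 s, if anything falls off the work surface, if the arm or the gripper's body presses on something with over 40 N, if the wrist force passes 120 N, or if a joint passes its speed limit or range.

## Working session

There is one attempt and no reset: what is moved stays moved. The work goes in short steps, Python scripts to look and compute and a tool call to move; the robot and the scene stay as the last step left them, time stands still between calls to the robot, and variables do not carry over. Pictures are saved under pics/ and viewed, and the job is handed in when it is done.

Besides the shell and the picture viewer there is one more tool, called after "Emit:" in YAML: its name, and indented under it one key for each argument. move_arm: Moves the arm, as the interface text tells. Its arguments: {"type":"object","properties":{"plan":{"type":"array","items":{"type":"array","items":{"type":"array","items":{"type":"number"}}}},"force":{"type":"number"}},"required":["plan"]}

I'll start by looking at the scene.

```bash
ls; mkdir -p pics; cat > h.py <<'E'
import numpy as np, cv2
from scipy.spatial.transform import Rotation as R
from plant import get_state, read_camera, get_calibration, ticket, search_frame, cut_out, pinpoint
def T_tool(s):
    T=np.eye(4); T[:3,:3]=R.from_quat(s['tcp_rot']).as_matrix(); T[:3,3]=s['eef_pos']; return T
def cam(name,s=None):
    c=get_calibration(name); K=np.array(c['mtx'])
    if 'extrinsics' in c: E=np.array(c['extrinsics'])
    else: E=T_tool(s)@np.array(c['hand_eye'])
    return K,E,c
def proj(name,P,s=None):
    K,E,c=cam(name,s); p=np.linalg.inv(E)@np.append(P,1); p=np.array([p[0],-p[1],-p[2]])
    u=K@p; return u[:2]/u[2]
def ray(name,px,s=None):
    K,E,c=cam(name,s); d=np.linalg.inv(K)@np.array([px[0],px[1],1]); d=E[:3,:3]@np.array([d[0],-d[1],-d[2]])
    return E[:3,3], d/np.linalg.norm(d)
def at_z(name,px,z,s=None):
    o,d=ray(name,px,s); return o+d*(z-o[2])/d[2]
def tri(obs):
    A=np.zeros((3,3));b=np.zeros(3)
    for o,d in obs:
        M=np.eye(3)-np.outer(d,d);A+=M;b+=M@o
    return np.linalg.solve(A,b)
def snap(name,fn):
    im=read_camera(name); cv2.imwrite('pics/'+fn,im[:,:,::-1]); return im
def st():
    s=get_state(); print('t',round(s['time'],2),'pos',np.round(s['eef_pos'],4),'q',np.round(s['tcp_rot'],3),'F',np.round(s['contact_force'],1),'M',np.round(s['wrist_torque'],2),'op',round(s['opening'],3)); return s
E
python3 - <<'E'
from h import *
s=st()
for n in ['scene','side','wrist']:
    snap(n,n+'0.png'); print(n,get_calibration(n))
E
```

```text
pics
t 0.0 pos [ 0.1947 -0.6456  0.2075] q [ 0.989  0.146 -0.    -0.001] F [-0.2 -0.6  0.4] M [-0.02  0.03  0.02] op 1.005
scene {'mtx': array([[541.74662904,   0.        , 278.35710936],
       [  0.        , 541.74662904, 213.50277897],
       [  0.        ,   0.        ,   1.        ]]), 'extrinsics': array([[-0.51430606,  0.45157331, -0.72908904, -0.51231683],
       [-0.8575637 , -0.27930891,  0.43193868,  0.63368902],
       [-0.00858909,  0.84738898,  0.53090314,  0.92013212],
       [ 0.        ,  0.        ,  0.        ,  1.        ]])}
side {'mtx': array([[393.54911352,   0.        , 273.19254168],
       [  0.        , 393.54911352, 210.99014508],
       [  0.        ,   0.        ,   1.        ]]), 'extrinsics': array([[ 0.99781643,  0.04643901, -0.04696591,  0.53204612],
       [-0.06368627,  0.48801705, -0.87050756, -1.03773153],
       [-0.01750534,  0.87159783,  0.48990895,  0.70085931],
       [ 0.        ,  0.        ,  0.        ,  1.        ]])}
wrist {'mtx': array([[334.79244647,   0.        , 281.61283946],
       [  0.        , 334.79244647, 214.67607418],
       [  0.        ,   0.        ,   1.        ]]), 'hand_eye': array([[-1.33205716e-03,  9.47640819e-01,  3.19335410e-01,
         8.11969163e-02],
       [ 9.99999088e-01,  1.33330001e-03,  2.14716036e-04,
        -6.95617520e-04],
       [-2.22296226e-04,  3.19335405e-01, -9.47641731e-01,
        -1.64486524e-01],
       [ 0.00000000e+00,  0.00000000e+00,  0.00000000e+00,
         1.00000000e+00]])}
```

View pics/scene0.png

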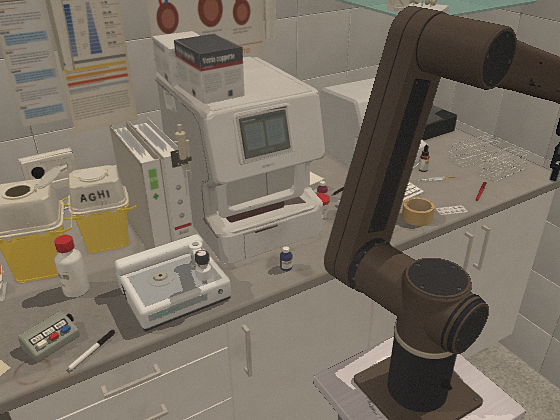

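View pics/side0.png

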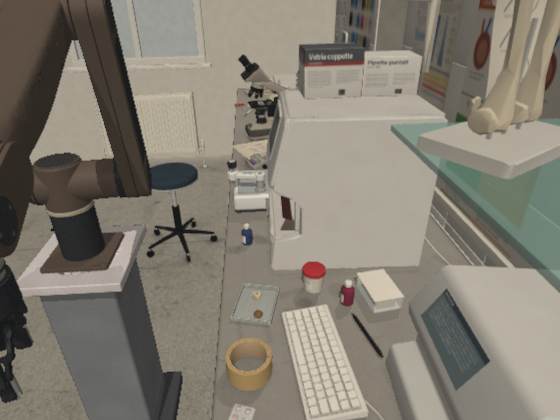

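```bash
python3 - <<'E'
from h import *
s=st()
read_camera('scene'); read_camera('side')
R_={}
for q in ['stone','stone_cap','atr_unit','crystal','press_hinge','press_head','knob_grip','sample_plate','sample_cup','stain_bottle']:
    obs=[]
    for c in ['scene','side']:
        r=pinpoint(c,q)
        if r:
            print(q,c,[(np.round(x['centre'],1).tolist(),round(x['p'],2)) for x in r[:3]])
            obs.append(ray(c,r[0]['centre']))
    if len(obs)==2:
        P=tri(obs); print('   tri',np.round(P,4),'resid',[round(float(np.linalg.norm((np.eye(3)-np.outer(d,d))@(P-o))),4) for o,d in obs])
st()
E
```

```text
t 0.15 pos [ 0.1948 -0.6457  0.2078] q [ 0.989  0.146  0.    -0.001] F [ 0.   0.4 -0.6] M [ 0.    0.03 -0.02] op 1.002
stone side [([257.0, 297.3], 0.55)]
stone_cap scene [([160.5, 275.3], 0.3)]
stone_cap side [([258.5, 316.2], 0.39)]
   tri [ 0.6568  0.1637 -0.2304] resid [0.2135, 0.2135]
atr_unit scene [([174.4, 295.1], 0.91)]
atr_unit side [([258.8, 200.3], 0.8), ([260.5, 177.9], 0.61)]
   tri [ 0.5529  0.3154 -0.0064] resid [0.0045, 0.0045]
crystal scene [([159.9, 277.3], 0.88)]
crystal side [([255.9, 176.4], 0.39)]
   tri [0.5436 0.3499 0.0768] resid [0.0009, 0.0009]
press_hinge scene [([195.2, 250.2], 0.67)]
press_head scene [([201.0, 272.2], 0.86)]
press_head side [([231.9, 173.5], 0.83)]
   tri [0.4553 0.2759 0.1237] resid [0.0013, 0.0013]
knob_grip scene [([198.5, 255.5], 0.67)]
knob_grip side [([231.4, 163.9], 0.44)]
   tri [0.4591 0.2738 0.1654] resid [0.003, 0.003]
sample_plate scene [([156.9, 276.9], 0.95), ([161.1, 274.9], 0.49)]
sample_plate side [([257.9, 178.7], 0.57), ([261.5, 176.8], 0.3)]
   tri [0.5533 0.3527 0.0687] resid [0.0047, 0.0047]
sample_cup scene [([320.5, 215.5], 0.66)]
sample_cup side [([318.6, 287.3], 0.62)]
   tri [ 0.6879 -0.2276 -0.0036] resid [0.0085, 0.0085]
stain_bottle scene [([286.5, 266.2], 0.82)]
stain_bottle side [([248.2, 241.1], 0.65)]
   tri [0.5046 0.0095 0.0033] resid [0.0033, 0.0033]
t 1.25 pos [ 0.1948 -0.6462  0.2089] q [ 0.989  0.146  0.    -0.   ] F [-0.5  0.   0.3] M [ 0.02 -0.08  0.01] op 1.002
```

```bash
cat >> h.py <<'E'
def rel(s,P,Rt=None):
    """shift in tool axes to reach world TCP P, rotvec deg to reach world rot Rt"""
    T=T_tool(s); d=T[:3,:3].T@(np.array(P)-T[:3,3])
    rv=np.zeros(3) if Rt is None else np.degrees(R.from_matrix(T[:3,:3].T@Rt).as_rotvec())
    return np.round(rv,2),np.round(d,4)
def Rdown(psi):
    """tool down, tool x at world angle psi (rad)"""
    return np.array([[np.cos(psi),np.sin(psi),0],[np.sin(psi),-np.cos(psi),0],[0,0,-1.]])
def psi(s):
    M=T_tool(s)[:3,:3]; return np.arctan2(M[1,0],M[0,0])
E
python3 - <<'E'
from h import *
s=st()
P=at_z('side',[257,297.3],0.003); print(P, at_z('side',[258.5,316.2],0.003),psi(s))
# hover so that camera sees the stone: camera at tool x +81mm, tilted
for tgt in [P]:
  print(rel(s,[P[0]-0.08,P[1],0.20],Rdown(0)))
im=cv2.imread('pics/side0.png')[270:340,210:350]; cv2.imwrite('pics/side0c.png',cv2.resize(im,None,fx=5,fy=5,interpolation=cv2.INTER_CUBIC))
im=cv2.imread('pics/scene0.png')[225:335,100:300]; cv2.imwrite('pics/scene0c.png',cv2.resize(im,None,fx=4,fy=4,interpolation=cv2.INTER_CUBIC))
# what the wrist camera looks at
K,E,c=cam('wrist',s); print(E[:3,3], -E[:3,2])
E
```

```text
t 1.25 pos [ 0.1948 -0.6462  0.2089] q [ 0.989  0.146  0.    -0.   ] F [-0.5  0.   0.3] M [ 0.02 -0.08  0.01] op 1.002
[ 0.5276623  -0.25190383  0.003     ] [ 0.52943655 -0.32039755  0.003     ] 0.2927853596681649
(array([-0.  , -0.  , 16.78]), array([ 0.3559, -0.3046,  0.0089]))
[ 0.27237893 -0.62214817  0.37340409] [-0.30578812 -0.09193258 -0.94765079]
```

View pics/scene0c.png

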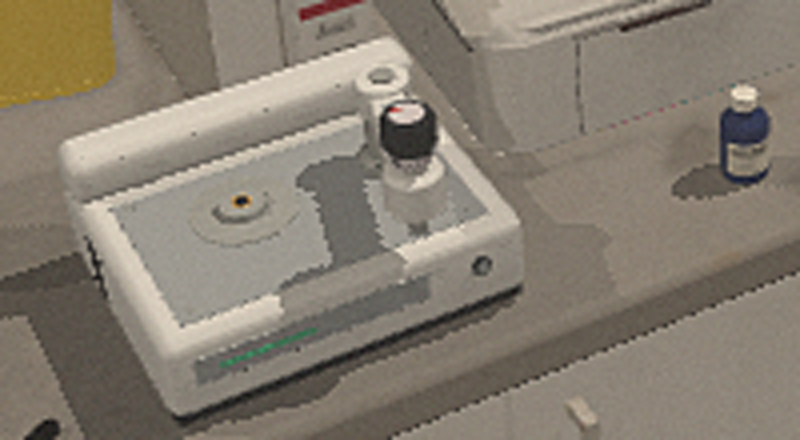

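View pics/side0c.png

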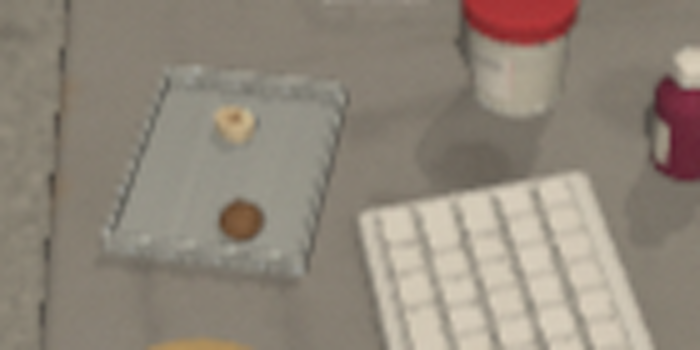

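```bash
python3 - <<'E'
from h import *
s=get_state()
print(rel(s,[0.528,-0.255,0.17],Rdown(0)))
E
```

```text
(array([-0.  , -0.  , 16.78]), array([ 0.4319, -0.2784,  0.0389]))
```

Emit:
move_arm:
  plan:
    - [[0,0,3,0.05,-0.032,0.004,0.085],[0,0,6,0.1,-0.064,0.008,0.085],[0,0,9,0.15,-0.097,0.012,0.085],[0,0,12,0.2,-0.129,0.016,0.085],[0,0,15,0.25,-0.161,0.02,0.085]]

```text
time: 1.88
eef_pos: [0.3888, -0.4185, 0.1891]
tcp_rot: [1.0, 0.014, 0.0, 0.0]
contact_force: [0.2, -0.5, 0.3]
opening: 0.994
```

```bash
python3 - <<'E'
from h import *
s=st()
print(rel(s,[0.528,-0.255,0.17],Rdown(0)))
E
```

```text
t 1.88 pos [ 0.3888 -0.4185  0.1891] q [1.    0.014 0.    0.   ] F [ 0.2 -0.5  0.3] M [-0.01 -0.01 -0.03] op 0.994
(array([ 0.04, -0.03,  1.66]), array([ 0.1439, -0.1594,  0.0191]))
```

Emit:
move_arm:
  plan:
    - [[0,0,0,0.04,-0.045,0.005,0.085],[0,0,1,0.08,-0.09,0.01,0.085],[0,0,1.7,0.12,-0.135,0.017,0.085],[0,0,1.7,0.144,-0.159,0.019,0.085],[0,0,1.7,0.144,-0.159,0.019,0.085]]

```text
time: 2.5
eef_pos: [0.5293, -0.2534, 0.1699]
tcp_rot: [1.0, 0.002, 0.0, 0.0]
contact_force: [-0.4, 0.1, -0.1]
opening: 0.995
```

```bash
python3 - <<'E'
from h import *
s=st()
snap('wrist','w1.png')
for q in ['stone','stone_cap']:
  r=pinpoint('wrist',q); print(q,[(np.round(x['centre'],1).tolist(),round(x['p'],2)) for x in r], [np.round(at_z('wrist',x['centre'],0.003,s),4) for x in r[:2]])
r=cut_out('wrist','stone')
for x in r[:2]:
  m=x['pixels']; print(x['p'],m.sum(),x['centre'])
  ys,xs=np.nonzero(m)
  P=np.array([at_z('wrist',(a,b),0.012,s)[:2] for a,b in zip(xs,ys)])
  rect=cv2.minAreaRect((P*1000).astype(np.float32)); print(rect, P.mean(0))
  c=P-P.mean(0); w,v=np.linalg.eigh(c.T@c/len(c)); print(np.sqrt(w)*1000,np.degrees(np.arctan2(v[1],v[0])))
  cv2.imwrite('pics/m1.png',(m*255).astype(np.uint8))
E
```

```text
t 2.5 pos [ 0.5293 -0.2534  0.1699] q [1.    0.002 0.    0.   ] F [-0.4  0.1 -0.1] M [ 0.03 -0.02 -0.02] op 0.995
stone [([269.7, 189.3], 0.84)] [array([ 0.526 , -0.2409,  0.003 ])]
stone_cap [([340.9, 190.5], 0.83)] [array([ 0.5249, -0.3135,  0.003 ])]
0.85 305 [272.0, 190.3]
((526.4575805664062, -245.4521942138672), (20.45886993408203, 17.94814682006836), 0.09594644606113434) [ 0.52621265 -0.24559259]
[4.53245189 5.44755674] [-115.26916474  154.73083526]
```

View pics/w1.png

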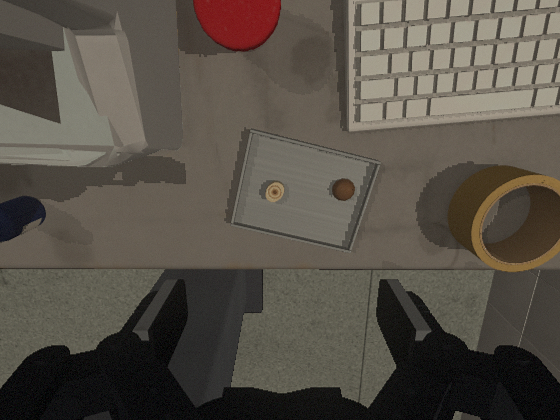

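```bash
python3 - <<'E'
from h import *
im=cv2.imread('pics/w1.png')
cv2.imwrite('pics/w1c.png',cv2.resize(im[120:260,225:395],None,fx=4,fy=4,interpolation=cv2.INTER_CUBIC))
s=get_state(); print(rel(s,[0.550,-0.245,0.09],Rdown(0)))
E
```

```text
(array([ 0.06, -0.03, -0.11]), array([ 0.0223, -0.0114,  0.0802]))
```

View pics/w1c.png

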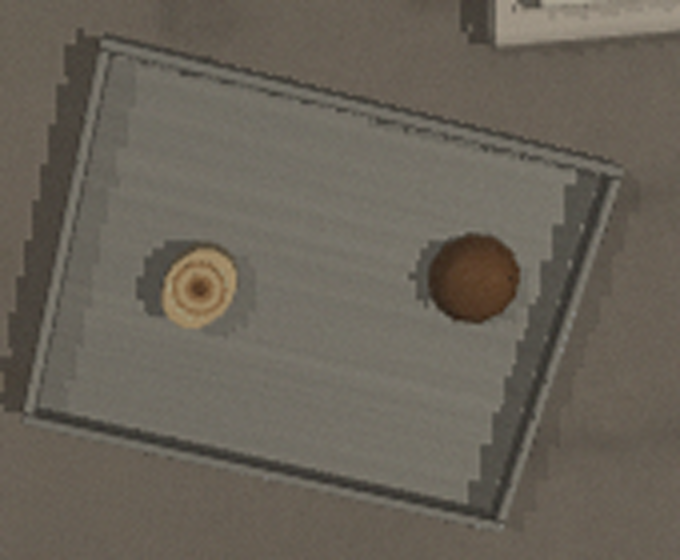

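```bash
python3 - <<'E'
from h import *
s=get_state(); print(rel(s,[0.526,-0.245,0.09],Rdown(np.radians(-25))))
E
```

```text
(array([ 0.05, -0.05, 24.89]), array([-0.0017, -0.0114,  0.0802]))
```

Emit:
move_arm:
  plan:
    - [[0,0,8,-0.001,-0.004,0.03,0.085],[0,0,16,-0.003,-0.009,0.06,0.085],[0,0,25,-0.003,-0.009,0.08,0.085],[0,0,25,-0.003,-0.009,0.08,0.085],[0,0,25,-0.003,-0.009,0.08,0.085]]

```text
time: 3.32
eef_pos: [0.525, -0.2486, 0.0914]
tcp_rot: [0.976, -0.217, 0.001, 0.001]
contact_force: [-0.4, 0.5, 0.8]
opening: 0.998
```

```bash
cat > stone.py <<'E'
from h import *
import sys
def stone(fn,z=0.012):
  s=st()
  im=snap('wrist',fn)
  r=pinpoint('wrist','stone'); print([(np.round(x['centre'],1).tolist(),round(x['p'],2)) for x in r], [np.round(at_z('wrist',x['centre'],z-.009,s),4) for x in r[:2]])
  r=cut_out('wrist','stone')
  for x in r[:1]:
    m=x['pixels']; print(x['p'],m.sum(),x['centre'])
    ys,xs=np.nonzero(m)
    P=np.array([at_z('wrist',(a,b),z,s)[:2] for a,b in zip(xs,ys)])
    rect=cv2.minAreaRect((P*1000).astype(np.float32)); print(rect, P.mean(0))
    c=P-P.mean(0); w,v=np.linalg.eigh(c.T@c/len(c)); print(4*np.sqrt(w)*1000,np.degrees(np.arctan2(v[1],v[0])))
    cx,cy=map(int,x['centre']); o=im[:,:,::-1].copy()
    cs,_=cv2.findContours(m.astype(np.uint8),0,2); 
    y0,x0=max(cy-70,0),max(cx-90,0)
    o2=cv2.resize(o[y0:y0+140,x0:x0+180],None,fx=4,fy=4)
    for c in cs: cv2.polylines(o2,[((c-[x0,y0])*4+2).astype(np.int32)],True,(0,255,0),1)
    cv2.imwrite('pics/c_'+fn,o2)
  return s
if __name__=='__main__': stone(sys.argv[1])
E
python3 stone.py w2.png
```

```text
t 3.33 pos [ 0.525  -0.2486  0.0914] q [ 0.976 -0.217  0.001  0.001] F [-0.4  0.5  0.8] M [-0.05  0.    0.03] op 0.998
[([277.6, 206.9], 0.7)] [array([ 0.5285, -0.2469,  0.003 ])]
0.69 510 [275.1, 209.6]
((527.0263061523438, -246.65972900390625), (16.86503791809082, 22.612659454345703), 64.078369140625) [ 0.52712865 -0.24640425]
[17.35401062 23.14553674] [-123.27678643  146.72321357]
```

View pics/c_w2.png

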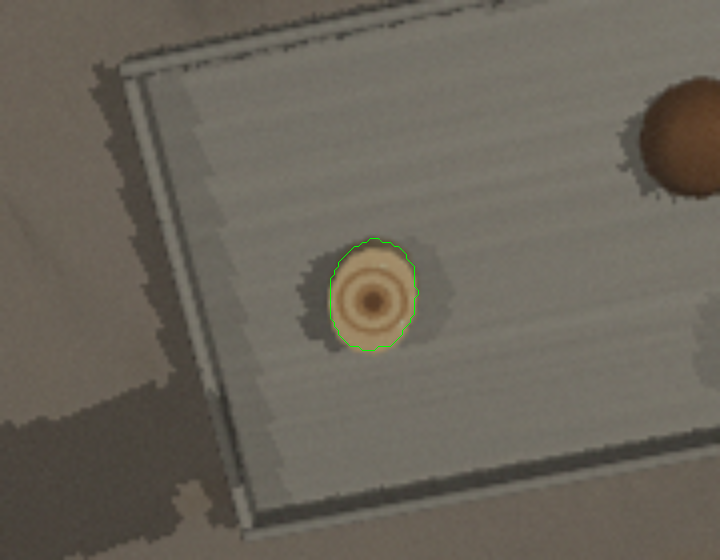

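View pics/w2.png

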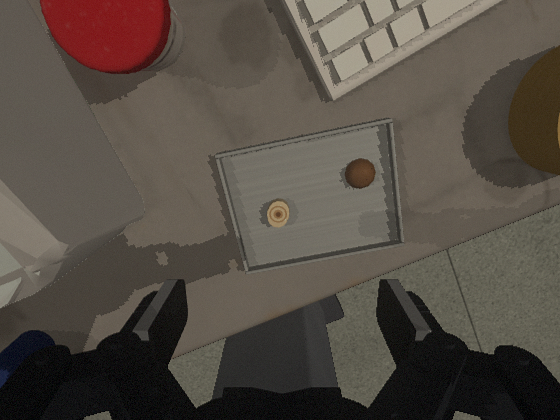

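```bash
python3 - <<'E'
from h import *
s=get_state(); im=cv2.imread('pics/w2.png')
b=im.astype(int); sat=b[:,:,2]-b[:,:,0]
sub=np.zeros_like(sat,bool); sub[185:240,250:305]=1
m=(sat>35)&sub
n,l,stt,ce=cv2.connectedComponentsWithStats(m.astype(np.uint8)); k=1+np.argmax(stt[1:,4]); m=l==k; print(stt[k],ce[k])
ys,xs=np.nonzero(m)
for z in (0.012,0.0075):
  P=np.array([at_z('wrist',(a,b),z,s)[:2] for a,b in zip(xs,ys)])
  rect=cv2.minAreaRect((P*1000).astype(np.float32)); print(rect, P.mean(0))
  c=P-P.mean(0); w,v=np.linalg.eigh(c.T@c/len(c)); print(4*np.sqrt(w)*1000,np.degrees(np.arctan2(v[1],v[0])))
print('ring',at_z('wrist',(278.2,214.2),.012,s))
print(np.degrees(psi(s)))
E
```

```text
[267 201  22  27 467] [277.81798715 213.4882227 ]
((526.1370239257812, -245.30177307128906), (16.19341278076172, 21.069541931152344), 64.81676483154297) [ 0.52649778 -0.24574273]
[16.93093657 21.92471713] [-125.4129079  144.5870921]
((524.81005859375, -244.6248779296875), (16.491357803344727, 21.45716667175293), 64.81490325927734) [ 0.52517747 -0.2450739 ]
[17.24244462 22.32810451] [-125.4129079  144.5870921]
ring [ 0.5258835  -0.24577952  0.012     ]
-25.07423755060936
```

```bash
python3 - <<'E'
from h import *
s=get_state(); print(rel(s,[0.526,-0.2457,0.035],Rdown(np.radians(-31))))
E
```

```text
(array([ 0.06, -0.21,  5.93]), array([-0.0008, -0.0027,  0.0568]))
```

Emit:
move_arm:
  plan:
    - [[0,0,3,0,-0.001,0.02,0.032],[0,0,6,-0.001,-0.003,0.04,0.032],[0,-0.2,6,-0.001,-0.003,0.056,0.032],[0,-0.2,6,-0.001,-0.003,0.056,0.032],[0,-0.2,6,-0.001,-0.003,0.056,0.032]]
  force: 25

```text
time: 4.1
eef_pos: [0.5265, -0.2457, 0.0366]
tcp_rot: [0.964, -0.268, 0.001, 0.001]
contact_force: [-0.6, -0.1, -0.8]
opening: 0.378
```

```bash
python3 stone.py w3.png; python3 - <<'E'
from h import *
s=get_state()
print(rel(s,[0.526,-0.2457,0.005],Rdown(np.radians(-31))))
E
```

```text
t 4.1 pos [ 0.5265 -0.2457  0.0366] q [ 0.964 -0.268  0.001  0.001] F [-0.6 -0.1 -0.8] M [0.03 0.07 0.02] op 0.378
[([281.1, 235.5], 0.73)] [array([ 0.5269, -0.2458,  0.003 ])]
0.6 877 [282.6, 235.8]
((527.6950073242188, -246.5528564453125), (17.775911331176758, 23.773487091064453), 58.82252502441406) [ 0.52760781 -0.2467229 ]
[18.30036011 24.64081513] [-125.35970677  144.64029323]
(array([ 0.07, -0.12, -0.06]), array([-0.0006,  0.0002,  0.0318]))
```

View pics/w3.png

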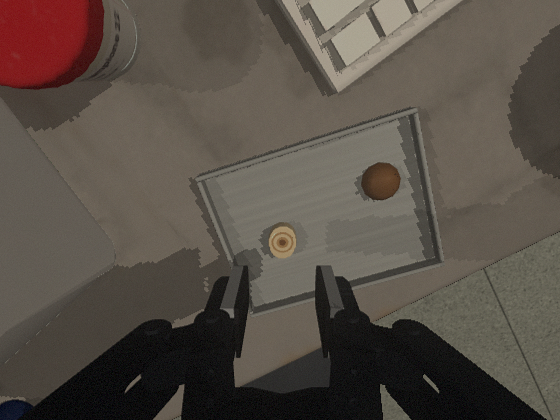

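View pics/c_w3.png

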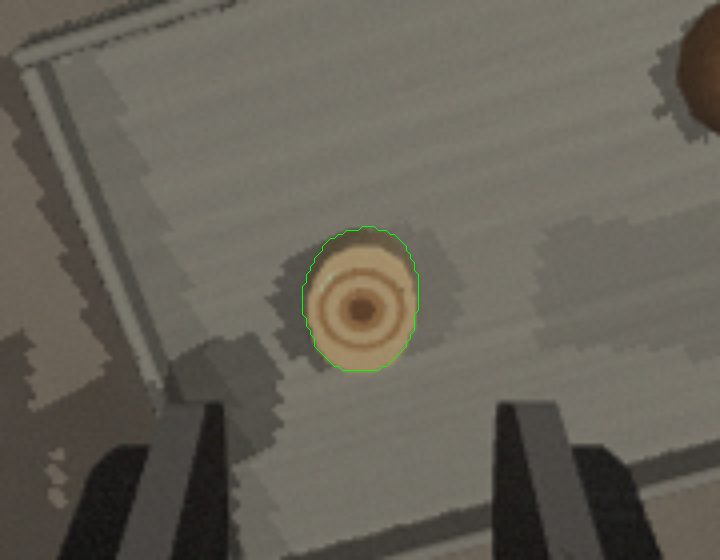

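```bash
python3 - <<'E'
from h import *
s=get_state(); T=T_tool(s)
f=lambda u,v:(192+u/4,165+v/4)
c=at_z('wrist',f(361,310),.012,s); print('ring',c)
for p in [(45,70),(165,385),(70,95),(180,380)]:
  P=at_z('wrist',f(*p),.012,s); print(p,np.round(P,4), 'tool rel stone mm',np.round((T[:3,:3].T@(P-c))*1000,1))
r=cut_out('wrist','stone_cap'); print(len(r))
# finger tips
for p in [(165,403),(222,403),(498,403),(555,403)]:
  for z in (0.0366,0.045):
    P=at_z('wrist',f(*p),z,s); print(p,z,np.round((T[:3,:3].T@(P-T[:3,3]))*1000,1))
E
```

```text
ring [ 0.52569399 -0.24586611  0.012     ]
(45, 70) [ 0.5815 -0.2262  0.012 ] tool rel stone mm [ 37.7 -45.6   0. ]
(165, 385) [ 0.5307 -0.2131  0.012 ] tool rel stone mm [-12.7 -30.7  -0.1]
(70, 95) [ 0.5766 -0.2272  0.012 ] tool rel stone mm [ 34.  -42.3   0. ]
(180, 380) [ 0.5302 -0.2156  0.012 ] tool rel stone mm [-11.8 -28.3  -0.1]
1
(165, 403) 0.0366 [ -3.9 -26.4   0.2]
(165, 403) 0.045 [  0.4 -25.   -8.2]
(222, 403) 0.0366 [ -3.9 -18.6   0.2]
(222, 403) 0.045 [  0.4 -17.6  -8.2]
(498, 403) 0.0366 [-4.  19.2  0.3]
(498, 403) 0.045 [ 0.3 18.2 -8.1]
(555, 403) 0.0366 [-4.1 27.   0.3]
(555, 403) 0.045 [ 0.3 25.6 -8.1]
```

Emit:
move_arm:
  plan:
    - [[0,0,0,-0.0006,0.0002,0,0.027],[0,0,0,-0.0006,0.0002,0.01,0.027],[0,0,0,-0.0006,0.0002,0.02,0.027],[0,0,0,-0.0006,0.0002,0.029,0.027],[0,0,0,-0.0006,0.0002,0.031,0.027]]
  force: 25

```text
time: 4.92
eef_pos: [0.5251, -0.2451, 0.0042]
tcp_rot: [0.963, -0.268, -0.0, 0.0]
contact_force: [-0.2, -0.5, 0.2]
opening: 0.315
```

```bash
python3 - <<'E'
from h import *
s=st(); print(s['opening']*85.4)
snap('wrist','w4.png'); snap('side','s4.png')
E
```

```text
t 4.92 pos [ 0.5251 -0.2451  0.0042] q [ 0.963 -0.268 -0.     0.   ] F [-0.2 -0.5  0.2] M [ 0.03  0.01 -0.02] op 0.315
26.870881729537555
```

View pics/w4.png

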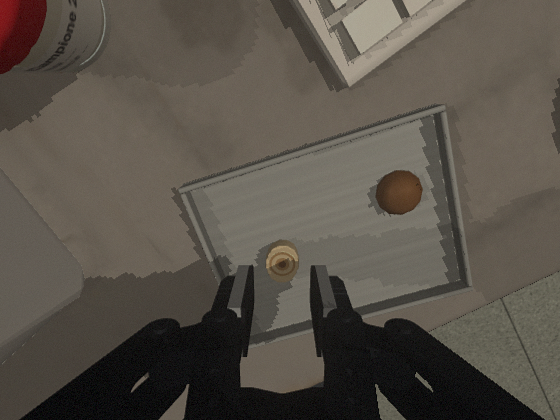

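Emit:
move_arm:
  plan:
    - [[0,0,0,0,0,0,0.01],[0,0,0,0,0,0,0.01],[0,0,0,0,0,0,0.01],[0,0,0,0,0,0,0.01],[0,0,0,0,0,0,0.01]]
  force: 25

```text
time: 5.65
eef_pos: [0.5256, -0.2455, 0.0052]
tcp_rot: [0.963, -0.268, 0.0, 0.001]
contact_force: [0.2, -0.3, -0.1]
opening: 0.116
```

```bash
python3 - <<'E'
from h import *
s=st(); print(s['opening']*85.4)
snap('wrist','w5.png')
cv2.imwrite('pics/c_w5.png',cv2.resize(cv2.imread('pics/w5.png')[210:360,190:380],None,fx=4,fy=4))
E
```

```text
t 5.65 pos [ 0.5256 -0.2455  0.0052] q [ 0.963 -0.268  0.     0.001] F [ 0.2 -0.3 -0.1] M [ 0.   -0.01 -0.01] op 0.116
9.907086015219734
```

View pics/c_w5.png

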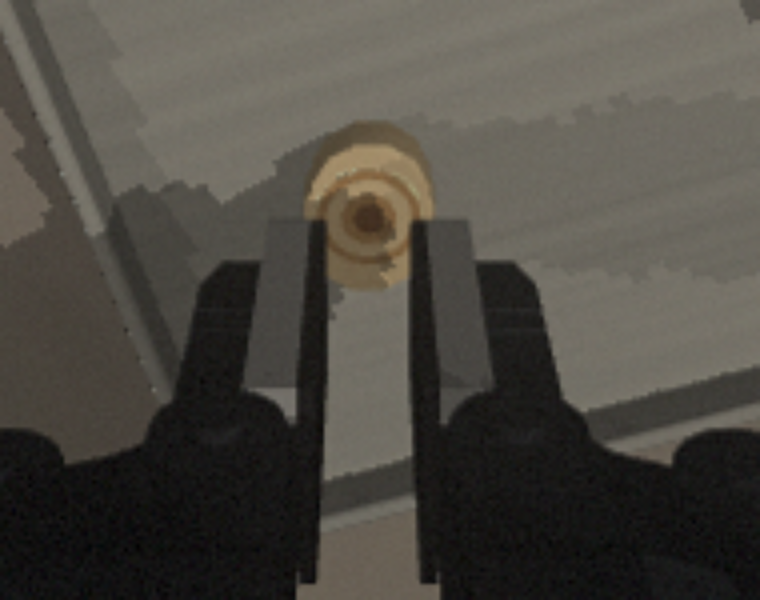

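```bash
python3 - <<'E'
from h import *
s=get_state()
im=snap('side','s5.png')[:,:,::-1].copy()
T=T_tool(s)
x0,y0=190,240
o=cv2.resize(im[y0:y0+110,x0:x0+140],None,fx=5,fy=5,interpolation=cv2.INTER_CUBIC)
for z,c in ((0,(0,0,255)),(-.0275,(0,255,0))):
  for dx in (-.011,0,.011):
    p=proj('side',T[:3,3]+T[:3,:3]@np.array([dx,0,z])); print(z,p)
    cv2.circle(o,(int((p[0]-x0)*5),int((p[1]-y0)*5)),3,c,-1)
cv2.imwrite('pics/c_s5.png',o)
E
```

```text
0 [252.49371961 293.79275297]
0 [256.13283622 295.04220601]
0 [259.80390665 296.30263006]
-0.0275 [252.03227124 285.63899623]
-0.0275 [255.71744358 286.86885147]
-0.0275 [259.43540371 288.109649  ]
```

View pics/c_s5.png

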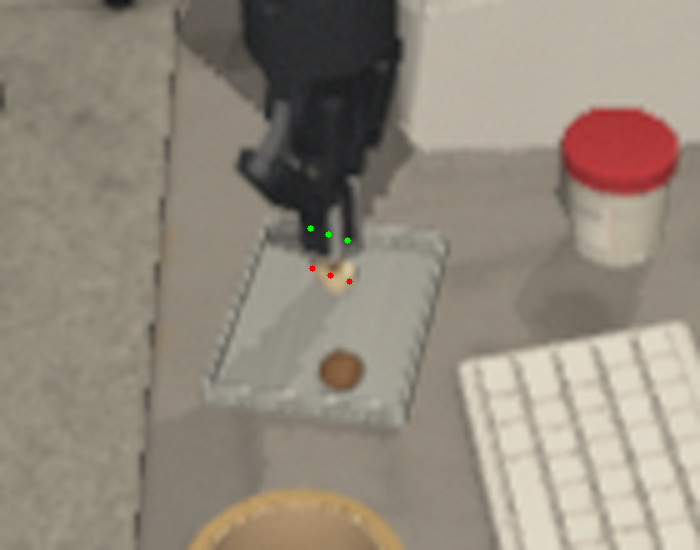

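```bash
python3 - <<'E'
from h import *
s=get_state(); s=dict(s); s['eef_pos']=[.525,-.2486,.0914]; s['tcp_rot']=R.from_matrix(Rdown(np.radians(-25.07))).as_quat()
for dz in (0,0.025):
  s2=dict(s); s2['eef_pos']=[.525,-.2486,.0914+dz]
  P=[at_z('wrist',p,.012,s2) for p in [(217,156),(391,119),(402,241),(247,270)]]
  print(dz,[round(float(np.linalg.norm(P[i]-P[(i+1)%4])),4) for i in range(4)])
for n in ['wrist']: print(get_calibration(n).keys())
E
```

```text
0 [0.1263, 0.0945, 0.1259, 0.0943]
0.025 [0.1392, 0.1042, 0.1388, 0.104]
dict_keys(['mtx', 'hand_eye'])
```

Emit:
move_arm:
  plan:
    - [[0,0,0,0,0,0,0.027],[0,0,0,0,0,0,0.027],[0,0,0,0,0,0.003,0.027],[0,0,0,0,0,0.006,0.027],[0,0,0,0,0,0.008,0.027]]

```text
time: 6.38
eef_pos: [0.5255, -0.2453, -0.0033]
tcp_rot: [0.963, -0.268, 0.0, 0.001]
contact_force: [-0.2, 0.4, 0.1]
opening: 0.312
```

```bash
python3 - <<'E'
from h import *
s=st(); print(s['opening']*85.4)
snap('wrist','w6.png')
cv2.imwrite('pics/c_w6.png',cv2.resize(cv2.imread('pics/w6.png')[210:360,190:380],None,fx=4,fy=4))
E
```

```text
t 6.38 pos [ 0.5255 -0.2453 -0.0033] q [ 0.963 -0.268  0.     0.001] F [-0.2  0.4  0.1] M [-0.04  0.03 -0.05] op 0.312
26.64193314044639
```

View pics/c_w6.png

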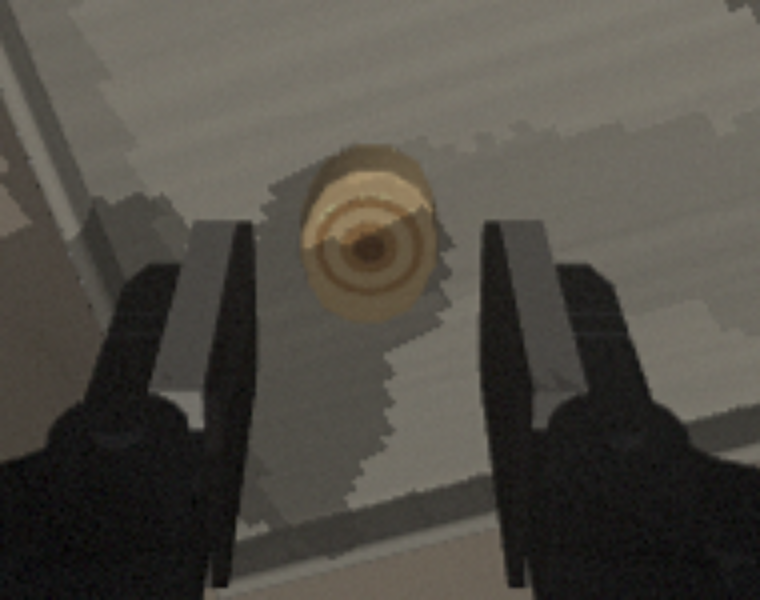

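Emit:
move_arm:
  plan:
    - [[0,0,0,0,0,0.002,0.024],[0,0,0,0,0,0.005,0.024],[0,0,0,0,0,0.008,0.024],[0,0,0,0,0,0.01,0.024],[0,0,0,0,0,0.01,0.024]]

```text
time: 7.05
eef_pos: [0.5251, -0.2451, -0.0138]
tcp_rot: [0.963, -0.268, -0.0, 0.0]
contact_force: [0.1, 0.1, 0.4]
opening: 0.281
```

```bash
python3 - <<'E'
from h import *
s=st(); print(s['opening']*85.4)
snap('wrist','w7.png');snap('side','s7.png')
cv2.imwrite('pics/c_w7.png',cv2.resize(cv2.imread('pics/w7.png')[210:360,190:380],None,fx=4,fy=4))
cv2.imwrite('pics/c_s7.png',cv2.resize(cv2.imread('pics/s7.png')[240:350,190:330],None,fx=5,fy=5,interpolation=cv2.INTER_CUBIC))
E
```

```text
t 7.05 pos [ 0.5251 -0.2451 -0.0138] q [ 0.963 -0.268 -0.     0.   ] F [0.1 0.1 0.4] M [-0.02  0.03  0.02] op 0.281
24.024982228288323
```

View pics/c_w7.png

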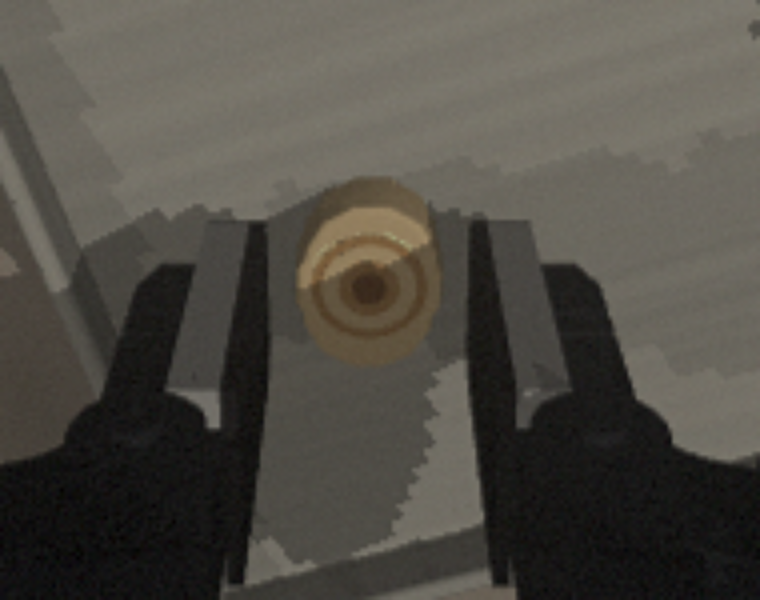

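View pics/c_s7.png

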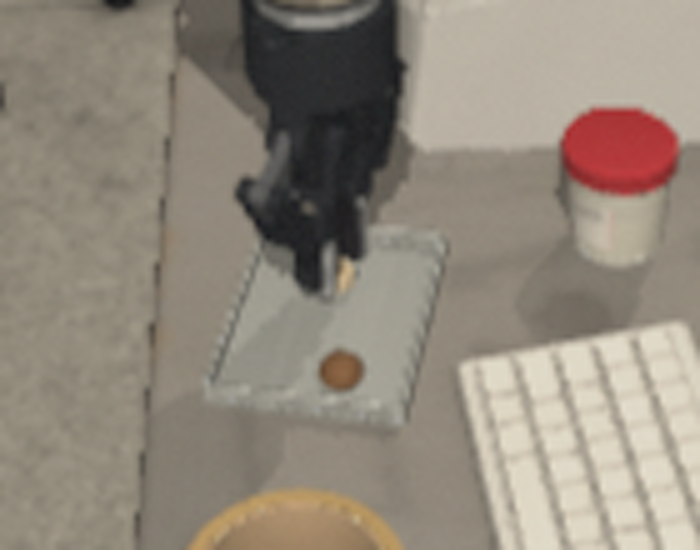

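Emit:
move_arm:
  plan:
    - [[0,0,0,0,0,0.001,0.024],[0,0,0,0,0,0.002,0.024],[0,0,0,0,0,0.003,0.024],[0,0,0,0,0,0.003,0.024],[0,0,0,0,0,0.003,0.024]]

```text
time: 7.78
eef_pos: [0.5253, -0.2453, -0.0165]
tcp_rot: [0.963, -0.268, -0.0, 0.0]
contact_force: [0.3, -0.2, -0.0]
opening: 0.283
```

```bash
python3 - <<'E'
from h import *
s=st(); print(s['opening']*85.4)
snap('wrist','w8.png');snap('side','s8.png')
cv2.imwrite('pics/c_w8.png',cv2.resize(cv2.imread('pics/w8.png')[210:360,190:380],None,fx=4,fy=4))
E
```

```text
t 7.78 pos [ 0.5253 -0.2453 -0.0165] q [ 0.963 -0.268 -0.     0.   ] F [ 0.3 -0.2 -0. ] M [-0.01 -0.03 -0.02] op 0.283
24.149355788401383
```

View pics/c_w8.png

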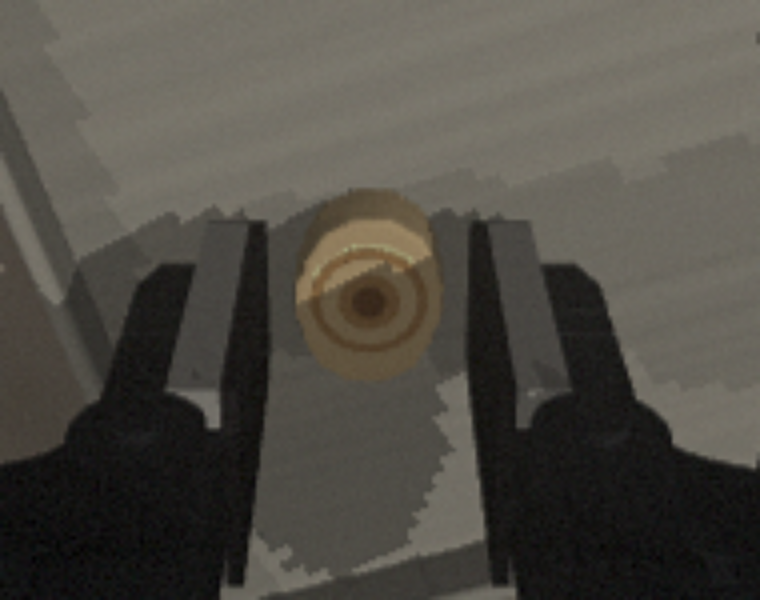

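Emit:
move_arm:
  plan:
    - [[0,0,0,0,0,0.001,0.024],[0,0,0,0,0,0.002,0.024],[0,0,0,0,0,0.003,0.024],[0,0,0,0,0,0.004,0.024],[0,0,0,0,0,0.004,0.024]]

```text
time: 8.5
eef_pos: [0.5254, -0.2453, -0.0194]
tcp_rot: [0.964, -0.268, -0.001, 0.0]
contact_force: [-3.0, 1.8, 6.7]
opening: 0.283
```

```bash
python3 - <<'E'
from h import *
s=st(); print(s['opening']*85.4)
snap('wrist','w9.png');snap('side','s9.png')
a=cv2.resize(cv2.imread('pics/w9.png')[210:360,190:380],None,fx=3,fy=3)
b=cv2.resize(cv2.imread('pics/s9.png')[265:325,225:295],None,fx=5,fy=5,interpolation=cv2.INTER_CUBIC)
o=np.zeros((450,570+350,3),np.uint8); o[:,:570]=a; o[:300,570:]=b; cv2.imwrite('pics/c_w9.png',o[:, :800])
E
```

```text
t 8.5 pos [ 0.5254 -0.2453 -0.0194] q [ 0.964 -0.268 -0.001  0.   ] F [-3.   1.8  6.7] M [0.32 0.43 0.02] op 0.283
24.21061552573656
```

View pics/c_w9.png

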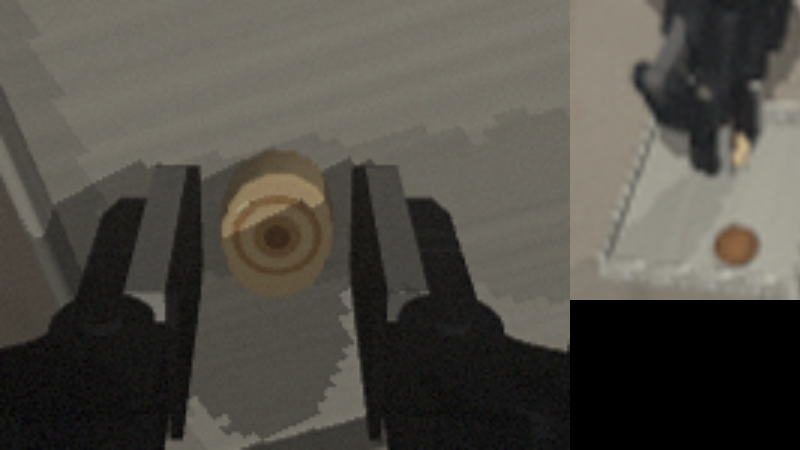

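Emit:
move_arm:
  plan:
    - [[0,0,0,0,0,-0.002,0.024],[0,0,0,0.0015,0,-0.002,0.024],[0,0,0,0.0035,0,-0.002,0.024],[0,0,0,0.0035,0,-0.002,0.012],[0,0,0,0.0035,0,-0.002,0.01]]
  force: 25

```text
time: 9.22
eef_pos: [0.5285, -0.2472, -0.0174]
tcp_rot: [0.964, -0.268, -0.0, 0.0]
contact_force: [0.1, 0.1, 0.9]
opening: 0.188
```

```bash
python3 - <<'E'
from h import *
s=st(); print(s['opening']*85.4)
snap('wrist','w10.png')
cv2.imwrite('pics/c_w10.png',cv2.resize(cv2.imread('pics/w10.png')[210:360,190:380],None,fx=4,fy=4))
E
```

```text
t 9.22 pos [ 0.5285 -0.2472 -0.0174] q [ 0.964 -0.268 -0.     0.   ] F [0.1 0.1 0.9] M [-0.03 -0.03  0.04] op 0.188
16.034555228552055
```

View pics/c_w10.png

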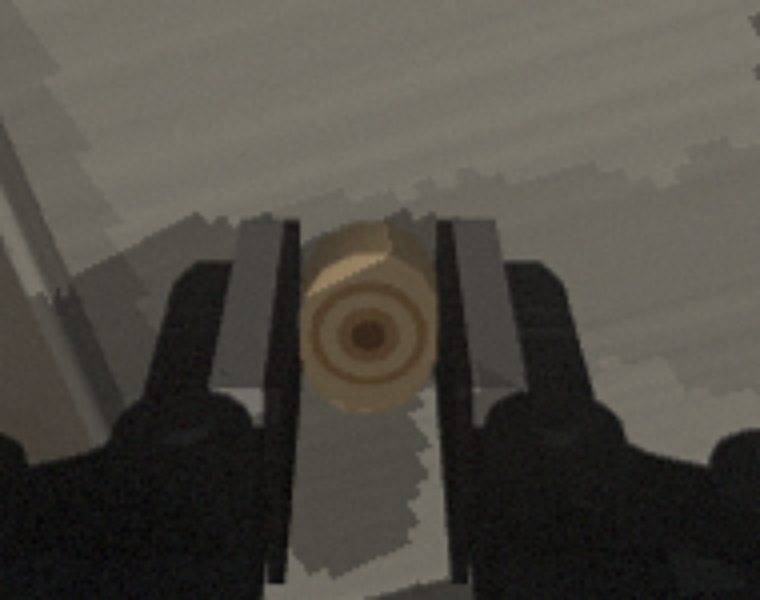

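```bash
python3 - <<'E'
from h import *
for p,z in [((272,262),0),((282,170),0.4),((295,90),0.45),((290,195),0.1),((268,205),.07)]: print(p,np.round(at_z('side',p,z),3))
print('scene')
for p,z in [((205,265),0),((222,265),0),((322,222),0),((240,238),.0)]: print(p,np.round(at_z('scene',p,z),3))
s=get_state(); 
for p in [(180,150),(130,150),(60,30),(185,120)]: 
  pass
E
```

```text
(272, 262) [ 0.576 -0.099  0.   ]
(282, 170) [ 0.588 -0.345  0.4  ]
(295, 90) [0.663 0.107 0.45 ]
(290, 195) [0.653 0.134 0.1  ]
(268, 205) [0.578 0.126 0.07 ]
scene
(205, 265) [0.627 0.198 0.   ]
(222, 265) [0.602 0.157 0.   ]
(322, 222) [ 0.637 -0.205  0.   ]
(240, 238) [0.693 0.053 0.   ]
```

```bash
python3 - <<'E'
from h import *
im=cv2.imread('pics/scene0.png')[60:300,130:350]; cv2.imwrite('pics/scene0d.png',cv2.resize(im,None,fx=3,fy=3,interpolation=cv2.INTER_CUBIC)[:600])
im=cv2.imread('pics/side0.png')[60:300,200:440]; cv2.imwrite('pics/side0d.png',cv2.resize(im,None,fx=2.5,fy=2.5,interpolation=cv2.INTER_CUBIC))
E
```

```text
(no output)
```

View pics/scene0d.png

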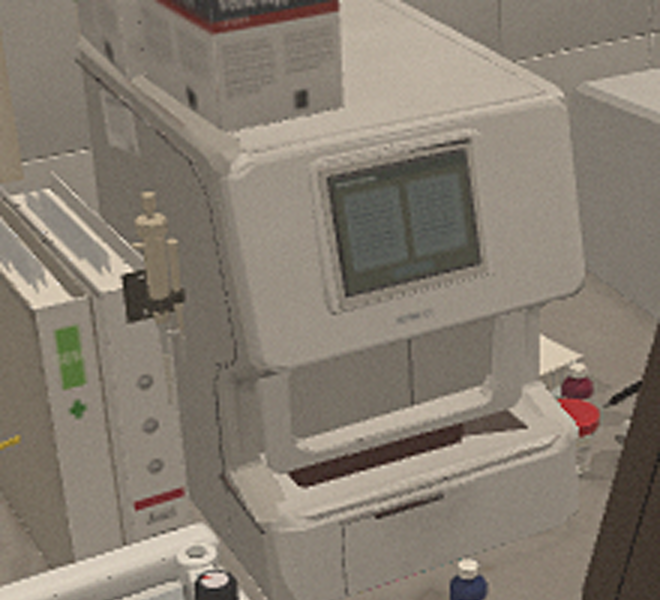

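View pics/side0d.png

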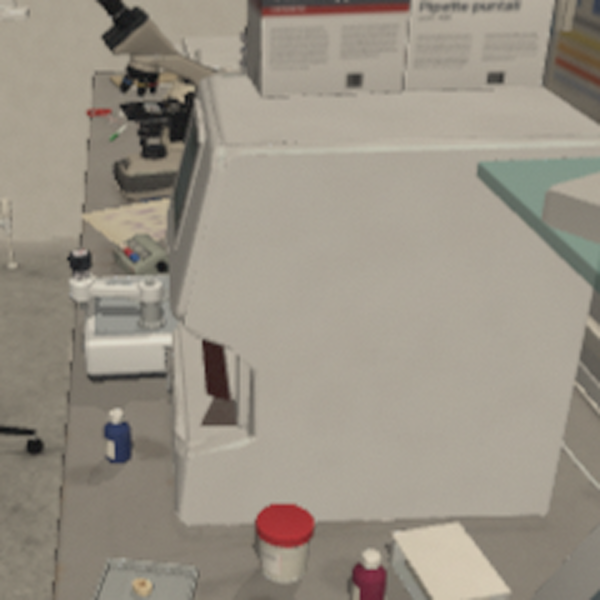

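Emit:
move_arm:
  plan:
    - [[0,0,0,0,0,0,0.01],[0,0,0,0,0,0,0.01],[0,0,0,0,0,-0.01,0.01],[0,0,0,0,0,-0.03,0.01],[0,0,0,0,0,-0.05,0.01]]
  force: 25

```text
time: 9.9
eef_pos: [0.5289, -0.2474, 0.0346]
tcp_rot: [0.964, -0.268, 0.0, 0.001]
contact_force: [-0.3, -1.2, -0.2]
opening: 0.188
```

```bash
python3 - <<'E'
from h import *
s=st(); print(s['opening']*85.4)
snap('wrist','w11.png')
cv2.imwrite('pics/c_w11.png',cv2.resize(cv2.imread('pics/w11.png')[170:360,150:410],None,fx=3,fy=3))
print(rel(s,[0.43,-0.1,0.13],Rdown(np.radians(20))))
E
```

```text
t 9.9 pos [ 0.5289 -0.2474  0.0346] q [ 0.964 -0.268  0.     0.001] F [-0.3 -1.2 -0.2] M [-0.02  0.01 -0.03] op 0.188
16.058981521031026
(array([  0.08,  -0.  , -51.05]), array([-0.1607, -0.0751, -0.0956]))
```

View pics/c_w11.png

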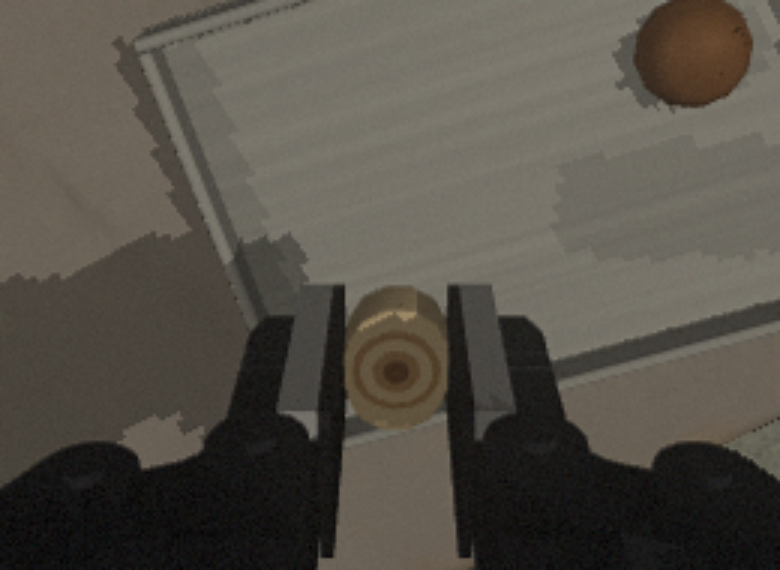

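```bash
cat >> h.py <<'E'
def rows(s,way,hand):
    for P,ps in way:
        rv,d=rel(s,P,Rdown(np.radians(ps))); print([float(round(x,1)) for x in rv]+[float(round(x,3)) for x in d]+[hand])
E
python3 - <<'E'
from h import *
s=get_state()
rows(s,[([.49,-.235,.06],-22),([.455,-.195,.085],-12),([.435,-.14,.105],-2),([.43,-.09,.12],8),([.43,-.04,.125],18)],.01)
E
```

```text
[0.1, -0.4, -9.0, -0.042, 0.009, -0.022, 0.01]
[0.2, -0.3, -19.0, -0.092, -0.007, -0.048, 0.01]
[0.2, -0.3, -29.0, -0.138, -0.044, -0.068, 0.01]
[0.2, -0.3, -39.0, -0.168, -0.084, -0.083, 0.01]
[0.2, -0.3, -49.0, -0.194, -0.127, -0.088, 0.01]
```

Emit:
move_arm:
  plan:
    - [[0,0,-9,-0.042,0.009,-0.022,0.01],[0,0,-19,-0.092,-0.007,-0.048,0.01],[0,0,-29,-0.138,-0.044,-0.068,0.01],[0,0,-39,-0.168,-0.084,-0.083,0.01],[0,0,-49,-0.194,-0.127,-0.088,0.01]]

```text
time: 10.58
eef_pos: [0.4302, -0.0384, 0.1269]
tcp_rot: [0.987, 0.158, 0.004, 0.004]
contact_force: [0.8, 0.9, -0.0]
opening: 0.188
```

```bash
python3 - <<'E'
from h import *
s=st(); print(np.degrees(psi(s)), np.round(s['qpos'],3))
rows(s,[([.43,.01,.13],28),([.43,.06,.135],38),([.435,.11,.145],48),([.44,.16,.155],58),([.45,.205,.165],68)],.01)
E
```

```text
t 10.57 pos [ 0.4302 -0.0384  0.1269] q [0.987 0.158 0.004 0.004] F [ 0.8  0.9 -0. ] M [-0.05 -0.02 -0.01] op 0.188
18.22858149899559 [-0.323 -0.192  2.23  -0.003  1.092  0.931]
[0.5, -0.4, -9.8, 0.015, -0.046, -0.003, 0.01]
[0.6, -0.3, -19.8, 0.031, -0.094, -0.009, 0.01]
[0.6, -0.3, -29.8, 0.051, -0.139, -0.019, 0.01]
[0.6, -0.2, -39.8, 0.072, -0.185, -0.029, 0.01]
[0.6, -0.2, -49.8, 0.095, -0.225, -0.039, 0.01]
```

Emit:
move_arm:
  plan:
    - [[0.5,-0.3,-10,0.015,-0.046,-0.01,0.01],[0.5,-0.3,-20,0.031,-0.094,-0.02,0.01],[0.5,-0.3,-30,0.051,-0.139,-0.035,0.01],[0.5,-0.3,-40,0.072,-0.185,-0.05,0.01],[0.5,-0.3,-50,0.095,-0.225,-0.06,0.01]]

```text
time: 11.2
eef_pos: [0.4498, 0.2074, 0.1877]
tcp_rot: [0.826, 0.564, 0.0, 0.002]
contact_force: [0.2, -0.8, -0.2]
opening: 0.189
```

```bash
python3 - <<'E'
from h import *
s=st(); print(np.degrees(psi(s)), np.round(s['qpos'],3))
rows(s,[([.47,.25,.185],75),([.5,.3,.182],82),([.53,.34,.18],90),([.54,.35,.17],90),([.54,.35,.17],90)],.01)
E
```

```text
t 11.2 pos [0.4498 0.2074 0.1877] q [0.826 0.564 0.    0.002] F [ 0.2 -0.8 -0.2] M [-0.02 -0.07 -0.03] op 0.189
68.60532200863905 [ 0.229 -0.099  2.031 -0.004  1.207  0.603]
[0.2, 0.1, -6.4, 0.047, 0.003, 0.003, 0.01]
[0.2, 0.1, -13.4, 0.105, 0.013, 0.006, 0.01]
[0.2, 0.1, -21.4, 0.153, 0.026, 0.008, 0.01]
[0.2, 0.1, -21.4, 0.166, 0.032, 0.018, 0.01]
[0.2, 0.1, -21.4, 0.166, 0.032, 0.018, 0.01]
```

Emit:
move_arm:
  plan:
    - [[0,0,-6.4,0.047,0.003,0.003,0.01],[0,0,-13.4,0.105,0.013,0.006,0.01],[0,0,-21.4,0.153,0.026,0.008,0.01],[0,0,-21.4,0.166,0.032,0.018,0.01],[0,0,-21.4,0.166,0.032,0.018,0.01]]

```text
time: 11.82
eef_pos: [0.54, 0.3506, 0.169]
tcp_rot: [0.707, 0.707, -0.001, 0.002]
contact_force: [0.3, -0.3, -0.4]
opening: 0.186
```

```bash
python3 - <<'E'
from h import *
s=st(); print(np.degrees(psi(s)), np.round(s['qpos'],3))
snap('wrist','w12.png')
for q,z in [('crystal',.078),('sample_plate',.07),('press_hinge',.123),('press_head',.123),('knob_grip',.166),('atr_unit',0)]:
  r=pinpoint('wrist',q); print(q,[(np.round(x['centre'],1).tolist(),round(x['p'],2),np.round(at_z('wrist',x['centre'],z,s),4).tolist()) for x in r[:2]])
E
```

```text
t 11.82 pos [0.54   0.3506 0.169 ] q [ 0.707  0.707 -0.001  0.002] F [ 0.3 -0.3 -0.4] M [-0.06  0.    0.08] op 0.186
90.05748251566072 [ 0.42   0.253  1.693 -0.004  1.196  0.421]
crystal [([301.5, 210.6], 0.93, [0.5549, 0.3502, 0.078])]
sample_plate [([296.0, 211.4], 0.61, [0.5508, 0.3469, 0.07])]
press_hinge [([298.7, 350.9], 0.86, [0.552, 0.2513, 0.123])]
press_head [([172.1, 330.4], 0.79, [0.4566, 0.2702, 0.123])]
knob_grip [([151.5, 373.9], 0.58, [0.457, 0.2709, 0.166])]
atr_unit [([295.1, 216.9], 0.95, [0.5532, 0.3177, 0.0]), ([280.3, 283.3], 0.29, [0.5375, 0.2383, 0.0])]
```

View pics/w12.png

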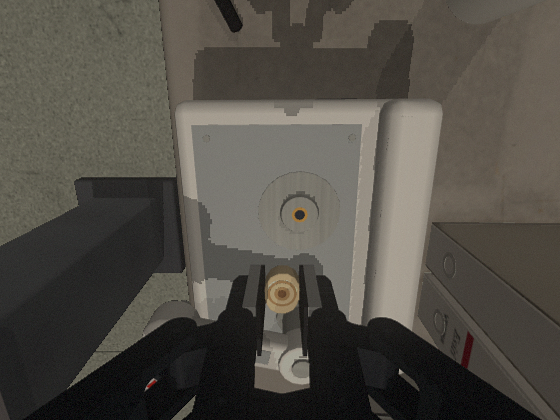

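```bash
cat >> h.py <<'E'
def tool_at(px,zt):
    """point on ray of wrist pixel at tool-z = zt, in tool coords"""
    c=get_calibration('wrist');K=np.array(c['mtx']);E=np.array(c['hand_eye'])
    d=np.linalg.inv(K)@np.array([px[0],px[1],1]); d=E[:3,:3]@np.array([d[0],-d[1],-d[2]]); o=E[:3,3]
    return o+d*(zt-o[2])/d[2]
E
python3 - <<'E'
from h import *
print('stone top in tool', [np.round(tool_at((282,294),-.0294+e),4) for e in (-.003,0,.003)])
s=get_state(); T=T_tool(s)
c=at_z('wrist',(299.7,214.2),.078,s); print(c, T[:3,:3].T@(c-T[:3,3]))
im=cv2.imread('pics/w12.png')
cv2.imwrite('pics/c_w12.png',cv2.resize(im[160:310,220:380],None,fx=4,fy=4,interpolation=cv2.INTER_CUBIC))
E
```

```text
stone top in tool [array([ 0.0001, -0.0009, -0.0324]), array([-0.0018, -0.0009, -0.0294]), array([-0.0037, -0.0009, -0.0264])]
[0.55395595 0.34585471 0.078     ] [-0.00367838  0.01340152  0.09246647]
```

View pics/c_w12.png

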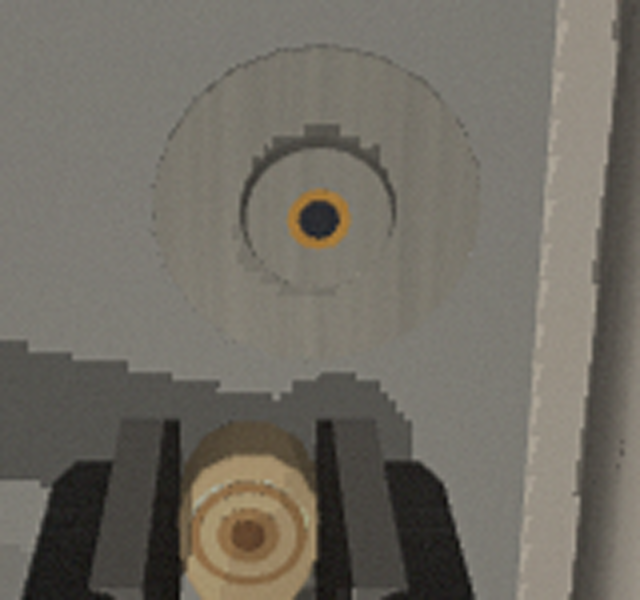

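Emit:
move_arm:
  plan:
    - [[0,0,0,-0.001,0.007,0.015,0.01],[0,0,0,-0.002,0.014,0.03,0.01],[0,0,0,-0.002,0.0143,0.045,0.01],[0,0,0,-0.002,0.0143,0.06,0.01],[0,0,0,-0.002,0.0143,0.06,0.01]]

```text
time: 12.8
eef_pos: [0.5532, 0.3471, 0.1077]
tcp_rot: [0.707, 0.707, -0.002, 0.001]
contact_force: [-0.6, -0.4, -0.5]
opening: 0.188
```

```bash
python3 - <<'E'
from h import *
s=st(); print(np.degrees(psi(s)))
im=snap('wrist','w13.png')
r=pinpoint('wrist','crystal'); print([(np.round(x['centre'],1).tolist(),round(x['p'],2)) for x in r[:2]])
cv2.imwrite('pics/c_w13.png',cv2.resize(im[160:310,200:400,::-1],None,fx=4,fy=4,interpolation=cv2.INTER_CUBIC))
snap('scene','sc13.png')
E
```

```text
t 12.8 pos [0.5532 0.3471 0.1077] q [ 0.707  0.707 -0.002  0.001] F [-0.6 -0.4 -0.5] M [-0.02  0.    0.02] op 0.188
89.97814010452872
[([282.7, 241.0], 0.63)]
```

View pics/c_w13.png

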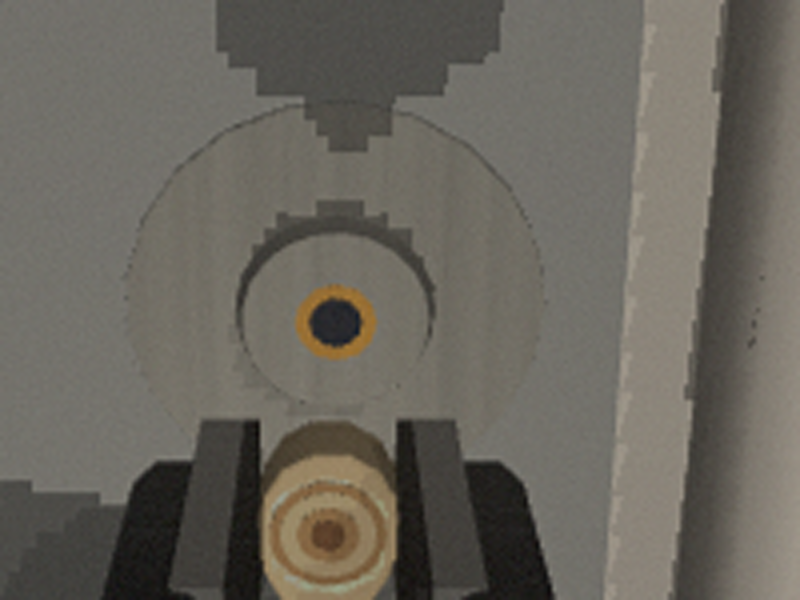

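```bash
python3 - <<'E'
from h import *
for zt in (.0297,.0265,.033): print(np.round(tool_at((284,240.5),zt),4))
for zt in (-.0294,-.0265): print(np.round(tool_at((282,294),zt),4))
E
```

```text
[-0.0001  0.0003  0.0297]
[0.0013 0.0003 0.0265]
[-0.0015  0.0003  0.033 ]
[-0.0018 -0.0009 -0.0294]
[-0.0036 -0.0009 -0.0265]
```

Emit:
move_arm:
  plan:
    - [[0,0,0,0.0017,0.0012,0.01,0.01],[0,0,0,0.0017,0.0012,0.02,0.01],[0,0,0,0.0017,0.0012,0.03,0.01],[0,0,0,0.0017,0.0012,0.04,0.01],[0,0,0,0.0017,0.0012,0.044,0.01]]

```text
time: 13.58
eef_pos: [0.5558, 0.3492, 0.0656]
tcp_rot: [0.707, 0.707, 0.0, 0.002]
contact_force: [-0.9, 0.5, -0.6]
opening: 0.186
```

```bash
python3 - <<'E'
from h import *
s=st(); print(np.degrees(psi(s)))
im=snap('wrist','w14.png')
cv2.imwrite('pics/c_w14.png',cv2.resize(im[180:330,180:380,::-1],None,fx=4,fy=4,interpolation=cv2.INTER_CUBIC))
im=snap('scene','sc14.png');cv2.imwrite('pics/c_sc14.png',cv2.resize(im[220:340,90:250,::-1],None,fx=4,fy=4,interpolation=cv2.INTER_CUBIC))
E
```

```text
t 13.57 pos [0.5558 0.3492 0.0656] q [0.707 0.707 0.    0.002] F [-0.9  0.5 -0.6] M [ 0.01 -0.    0.04] op 0.186
89.98138232599405
```

View pics/c_w14.png

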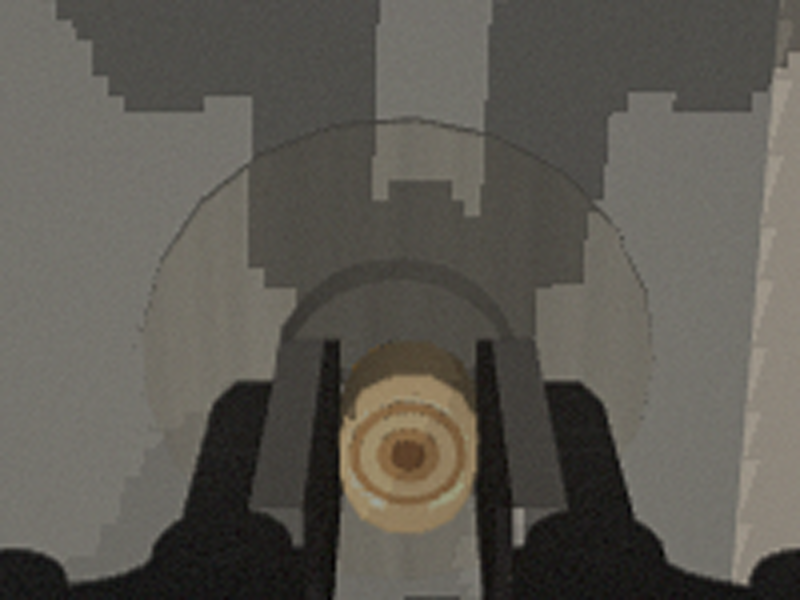

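View pics/c_sc14.png

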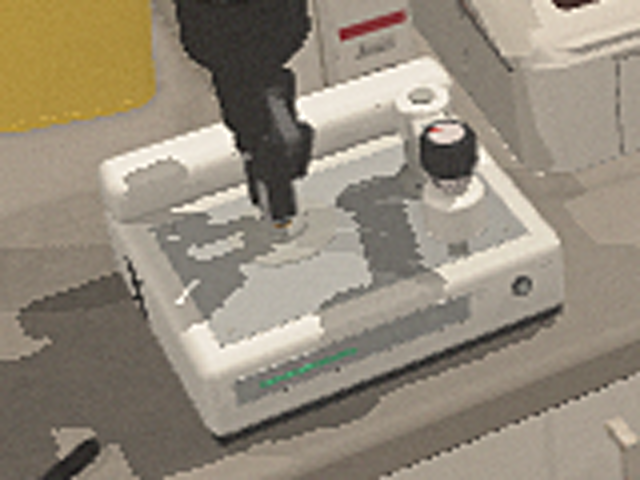

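```bash
python3 - <<'E'
from h import *
for z0 in (.0656,.0637):
  print('seat',np.round(tool_at((279.4,250),z0-.078),4)-[.015,0,0],'seat-shadowedge',np.round(tool_at((279.4,245),z0-.078),4)-[.015,0,0],'plate',np.round(tool_at((281,209.5),z0-.070),4)-[.034,0,0])
print(np.round(tool_at((282,294),-.0294),4))
E
```

```text
seat [-0.0023 -0.0022 -0.0124] seat-shadowedge [ 0.0004 -0.0022 -0.0124] plate [-0.0027 -0.0014 -0.0044]
seat [-0.0014 -0.0022 -0.0143] seat-shadowedge [ 0.0012 -0.0022 -0.0143] plate [-0.0021 -0.0014 -0.0063]
[-0.0018 -0.0009 -0.0294]
```

Emit:
move_arm:
  plan:
    - [[0,0,0,0,-0.0013,0.003,0.01],[0,0,0,0,-0.0013,0.005,0.01],[0,0,0,0,-0.0013,0.006,0.01],[0,0,0,0,-0.0013,0.0065,0.01],[0,0,0,0,-0.0013,0.007,0.01]]

```text
time: 14.3
eef_pos: [0.5549, 0.3493, 0.0592]
tcp_rot: [0.707, 0.707, 0.001, 0.002]
contact_force: [0.2, -0.4, 0.3]
opening: 0.185
```

```bash
python3 - <<'E'
from h import *
s=st(); print(np.degrees(psi(s)))
im=snap('wrist','w15.png'); s=st()
cv2.imwrite('pics/c_w15.png',cv2.resize(im[180:330,180:380,::-1],None,fx=4,fy=4,interpolation=cv2.INTER_CUBIC))
E
```

```text
t 14.3 pos [0.5549 0.3493 0.0592] q [0.707 0.707 0.001 0.002] F [ 0.2 -0.4  0.3] M [ 0.05 -0.   -0.05] op 0.185
89.97684059732629
t 14.35 pos [0.5548 0.3492 0.0591] q [0.707 0.707 0.    0.002] F [-0.1  0.1 -0.2] M [ 0.02 -0.02  0.02] op 0.186
```

View pics/c_w15.png

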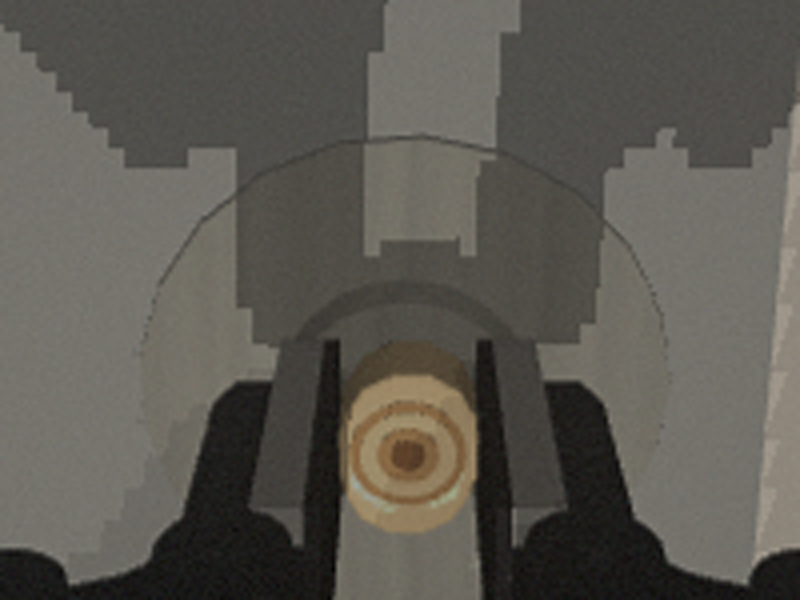

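```bash
python3 - <<'E'
from h import *
z0=.0590
print('seat',np.round(tool_at((281,255.5),z0-.078),4)-[.015,0,0],'plate',np.round(tool_at((281,213.75),z0-.070),4)-[.034,0,0], 'front of plate rows')
print(np.round(tool_at((282,294),-.0294),4))
# stone front bottom edge visible at crop row 342
print('stone front bottom', np.round(tool_at((282,180+342/4),-.0204),4), 'top front', np.round(tool_at((282,180+374/4),-.0294),4),'top rear', np.round(tool_at((282,180+532/4),-.0294),4))
E
```

```text
seat [-0.0022 -0.0014 -0.019 ] plate [-0.0028 -0.0014 -0.011 ] front of plate rows
[-0.0018 -0.0009 -0.0294]
stone front bottom [ 0.0082 -0.0009 -0.0204] top front [ 0.0088 -0.0009 -0.0294] top rear [-0.0121 -0.0009 -0.0294]
```

Emit:
move_arm:
  plan:
    - [[0,0,0,-0.0007,-0.0004,0,0.01],[0,0,0,-0.0007,-0.0004,0.0005,0.01],[0,0,0,-0.0007,-0.0004,0.001,0.01],[0,0,0,-0.0007,-0.0004,0.0013,0.01],[0,0,0,-0.0007,-0.0004,0.0013,0.01]]

```text
time: 14.98
eef_pos: [0.5543, 0.3486, 0.0577]
tcp_rot: [0.707, 0.707, 0.0, 0.002]
contact_force: [0.6, 0.1, 0.0]
opening: 0.191
```

```bash
python3 - <<'E'
from h import *
s=st()
im=snap('side','s16.png');cv2.imwrite('pics/c_s16.png',cv2.resize(im[140:220,210:310,::-1],None,fx=6,fy=6,interpolation=cv2.INTER_CUBIC))
E
```

```text
t 14.97 pos [0.5543 0.3486 0.0577] q [0.707 0.707 0.    0.002] F [0.6 0.1 0. ] M [0.05 0.01 0.03] op 0.191
```

View pics/c_s16.png

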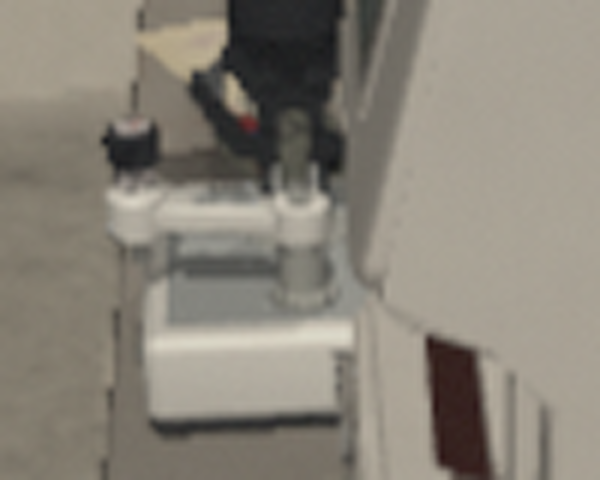

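Emit:
move_arm:
  plan:
    - [[0,0,0,0,0,0.0003,0.01],[0,0,0,0,0,0.0006,0.01],[0,0,0,0,0,0.0009,0.01],[0,0,0,0,0,0.0012,0.01],[0,0,0,0,0,0.0012,0.01]]

```text
time: 15.65
eef_pos: [0.5545, 0.3486, 0.0575]
tcp_rot: [0.707, 0.707, 0.0, 0.002]
contact_force: [-2.0, -0.5, 5.2]
opening: 0.19
```

```bash
python3 - <<'E'
from h import *
s=st()
E
```

```text
t 15.65 pos [0.5545 0.3486 0.0575] q [0.707 0.707 0.    0.002] F [-2.  -0.5  5.2] M [-0.24  0.38  0.  ] op 0.19
```

Emit:
move_arm:
  plan:
    - [[0,0,0,0,0,0,0.01],[0,0,0,0,0,0,0.018],[0,0,0,0,0,0,0.022],[0,0,0,0,0,0,0.03],[0,0,0,0,0,0,0.035]]

```text
time: 16.27
eef_pos: [0.5544, 0.3486, 0.0573]
tcp_rot: [0.707, 0.707, 0.0, 0.002]
contact_force: [0.7, -0.2, 0.2]
opening: 0.411
```

```bash
python3 - <<'E'
from h import *
s=st(); print(s['opening']*85.4)
im=snap('wrist','w16.png')
cv2.imwrite('pics/c_w16.png',cv2.resize(im[180:330,180:380,::-1],None,fx=4,fy=4,interpolation=cv2.INTER_CUBIC))
E
```

```text
t 16.27 pos [0.5544 0.3486 0.0573] q [0.707 0.707 0.    0.002] F [ 0.7 -0.2  0.2] M [-0.   -0.01 -0.01] op 0.411
35.1161103858857
```

View pics/c_w16.png

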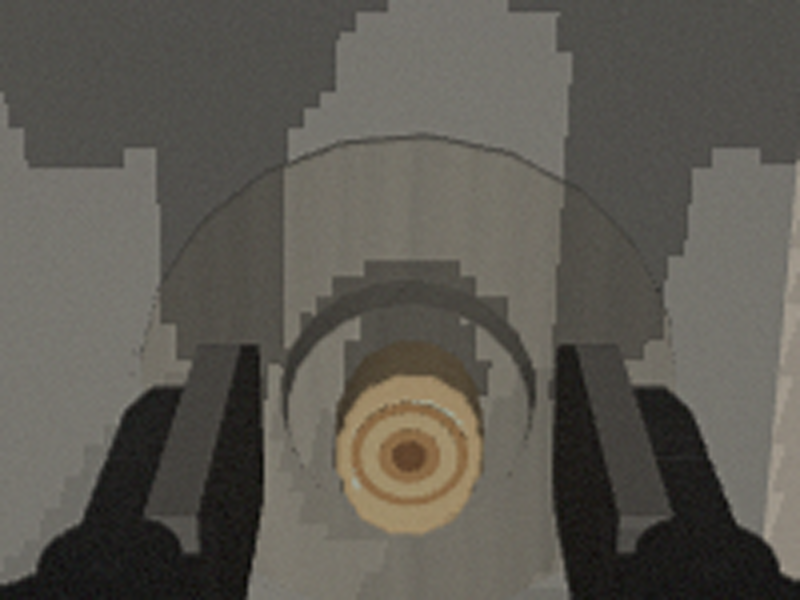

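Emit:
move_arm:
  plan:
    - [[0,0,0,0,0,-0.01,0.035],[0,0,0,0,0,-0.03,0.035],[0,0,0,0,0,-0.055,0.035],[0,0,0,0,0,-0.08,0.035],[0,0,0,0,0,-0.08,0.035]]

```text
time: 16.95
eef_pos: [0.5564, 0.3499, 0.1422]
tcp_rot: [0.707, 0.707, 0.004, 0.004]
contact_force: [-0.1, 0.1, 0.0]
opening: 0.408
```

```bash
python3 - <<'E'
from h import *
s=st(); print(s['opening']*85.4)
im=snap('wrist','w17.png')
for q in ['press_hinge','press_head','knob_grip']:
  r=pinpoint('wrist',q); print(q,[(np.round(x['centre'],1).tolist(),round(x['p'],2)) for x in r[:2]])
cv2.imwrite('pics/c_w17.png',cv2.resize(im[160:280,200:360,::-1],None,fx=5,fy=5,interpolation=cv2.INTER_CUBIC))
E
```

```text
t 16.95 pos [0.5564 0.3499 0.1422] q [0.707 0.707 0.004 0.004] F [-0.1  0.1  0. ] M [-0.01 -0.03 -0.  ] op 0.408
34.87558390890978
press_hinge [([279.5, 383.4], 0.78)]
press_head []
knob_grip []
```

View pics/c_w17.png

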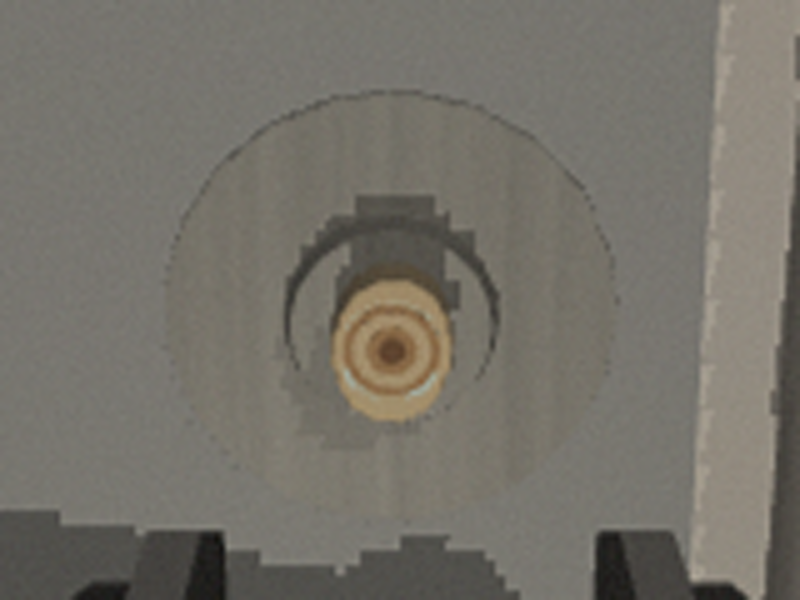

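View pics/w17.png

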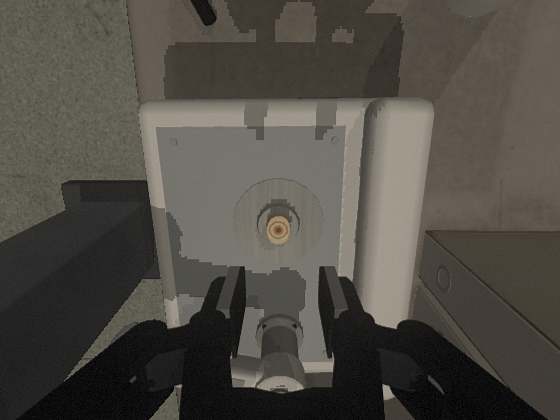

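```bash
python3 - <<'E'
from h import *
s=get_state(); f=lambda u,v:(200+u/5,160+v/5)
W=lambda u,v,z:np.round(at_z('wrist',f(u,v),z,s)*1000,1)[:2]
a,b=W(392,90,.07),W(392,522,.07); print('plate far/near',a,b,(a+b)/2,a-b)
a,b=W(165,306,.07),W(615,306,.07); print('plate l/r',a,b,(a+b)/2)
print('seat far',W(393,232,.078), 'seat l/r',(W(288,310,.078)+W(498,310,.078))/2, W(288,310,.078)-W(498,310,.078))
a,b=W(392,278,.087),W(392,422,.087);print('stone f/r',a,b,(a+b)/2,'ring',W(392,350,.087))
a,b=W(331,350,.087),W(453,350,.087);print('stone l/r',(a+b)/2,b-a)
E
```

```text
plate far/near [550.1 380.2] [549.8 312.8] [549.95 346.5 ] [ 0.3 67.4]
plate l/r [516.7 348. ] [582.6 347.9] [549.65 347.95]
seat far [550.2 361.8] seat l/r [550.15 350.25] [-29.7   0.1]
stone f/r [550.1 358.1] [550. 337.] [550.05 347.55] ring [550.1 347.7]
stone l/r [550.05 347.75] [16.7 -0.1]
```

```bash
python3 - <<'E'
from h import *
s=st()
print('hinge',at_z('wrist',(279.5,383.4),.123,s))
rows(s,[([.55,.345,.17],100),([.53,.33,.2],110),([.505,.31,.205],120),([.48,.29,.205],130),([.465,.28,.205],140)],.046)
E
```

```text
t 17.15 pos [0.5534 0.3485 0.1362] q [ 0.707  0.707 -0.001  0.002] F [-0.   0.  -0.2] M [0.03 0.03 0.  ] op 0.409
hinge [0.55067841 0.2506578  0.123     ]
[0.1, 0.2, -10.0, -0.004, -0.003, -0.034, 0.046]
[0.0, 0.2, -20.0, -0.019, -0.023, -0.064, 0.046]
[0.0, 0.2, -30.0, -0.039, -0.048, -0.069, 0.046]
[0.0, 0.2, -40.0, -0.059, -0.073, -0.069, 0.046]
[-0.0, 0.2, -50.0, -0.069, -0.088, -0.069, 0.046]
```

Emit:
move_arm:
  plan:
    - [[0,0,-10,-0.004,-0.003,-0.034,0.046],[0,0,-20,-0.019,-0.023,-0.064,0.046],[0,0,-30,-0.039,-0.048,-0.069,0.046],[0,0,-40,-0.059,-0.073,-0.069,0.046],[0,0,-50,-0.069,-0.088,-0.069,0.046]]

```text
time: 17.77
eef_pos: [0.4635, 0.2787, 0.2038]
tcp_rot: [0.34, 0.941, -0.002, 0.0]
contact_force: [0.2, 0.6, -0.1]
opening: 0.537
```

```bash
python3 - <<'E'
from h import *
s=st(); print(np.degrees(psi(s)))
rows(s,[([.46,.275,.205],150),([.457,.272,.205],160),([.457,.272,.205],162)],.046)
E
```

```text
t 17.77 pos [0.4635 0.2787 0.2038] q [ 0.34   0.941 -0.002  0.   ] F [ 0.2  0.6 -0.1] M [-0.01 -0.03  0.05] op 0.537
140.3008408439302
[-0.2, 0.1, -9.7, 0.0, -0.005, -0.001, 0.046]
[-0.2, 0.1, -19.7, 0.001, -0.009, -0.001, 0.046]
[-0.3, 0.1, -21.7, 0.001, -0.009, -0.001, 0.046]
```

Emit:
move_arm:
  plan:
    - [[0,0,-10,0,-0.005,0,0.046],[0,0,-20,0.001,-0.009,0,0.046],[0,0,-20,0.001,-0.009,0,0.046],[0,0,-20,0.001,-0.009,0,0.046],[0,0,-20,0.001,-0.009,0,0.046]]

```text
time: 18.4
eef_pos: [0.4571, 0.2725, 0.2036]
tcp_rot: [0.172, 0.985, -0.002, -0.0]
contact_force: [0.3, -0.2, 0.3]
opening: 0.543
```

```bash
python3 - <<'E'
from h import *
im=snap('wrist','w18.png'); s=st(); print(np.degrees(psi(s)))
for q,z in [('press_hinge',.123),('press_head',.123),('knob_grip',.166)]:
  r=pinpoint('wrist',q); print(q,[(np.round(x['centre'],1).tolist(),round(x['p'],2),np.round(at_z('wrist',x['centre'],z,s),4).tolist()) for x in r[:2]])
E
```

```text
t 18.45 pos [0.4571 0.2725 0.2037] q [ 0.172  0.985 -0.002 -0.   ] F [-0.3  0.8 -0.2] M [-0.01 -0.02 -0.03] op 0.538
160.24193039538204
press_hinge [([290.8, 322.3], 0.59, [0.5513, 0.2464, 0.123])]
press_head [([278.0, 218.0], 0.83, [0.4579, 0.2687, 0.123])]
knob_grip [([280.5, 236.5], 0.61, [0.4566, 0.2716, 0.166])]
```

View pics/w18.png

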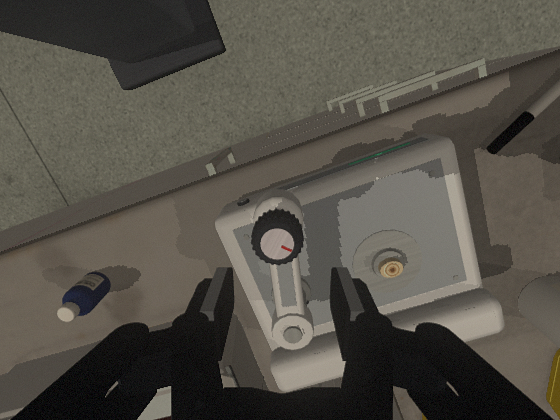

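```bash
python3 - <<'E'
from h import *
s=st(); T=T_tool(s)
for p,z in [((277,238),.177),((277,236.5),.177)]:
  P=at_z('wrist',p,z,s); print(P,T[:3,:3].T@(P-T[:3,3]))
im=cv2.imread('pics/w18.png'); cv2.imwrite('pics/c_w18.png',cv2.resize(im[180:350,200:420],None,fx=3.5,fy=3.5,interpolation=cv2.INTER_CUBIC))
E
```

```text
t 18.6 pos [0.4571 0.2725 0.2038] q [ 0.171  0.985 -0.002 -0.   ] F [ 0.1  0.1 -0.8] M [ 0.01 -0.01  0.01] op 0.537
[0.45269473 0.27080279 0.177     ] [ 0.00360632 -0.0029633   0.02685347]
[0.451757   0.27114515 0.177     ] [ 0.00460458 -0.0029576   0.026853  ]
```

View pics/c_w18.png

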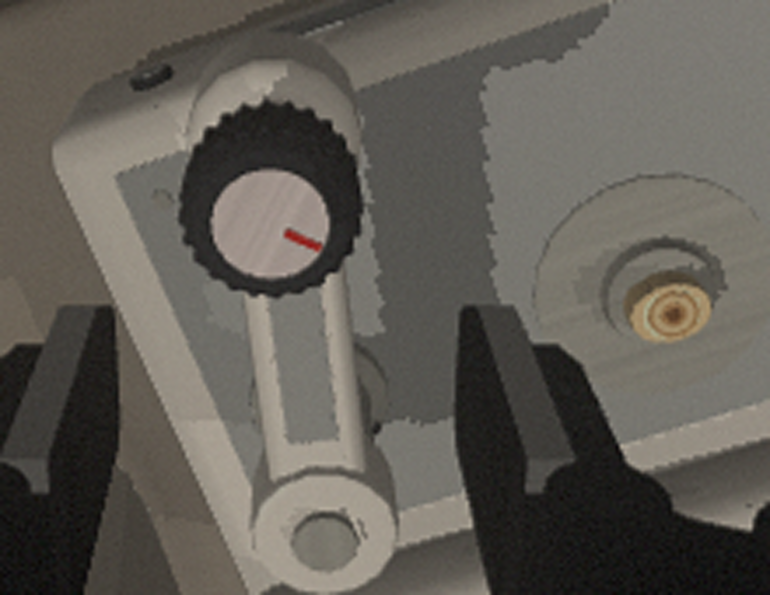

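Emit:
move_arm:
  plan:
    - [[0,0,0,0.002,-0.0022,0.01,0.046],[0,0,0,0.002,-0.0022,0.025,0.046],[0,0,0,0.002,-0.0022,0.045,0.046],[0,0,0,0.002,-0.0022,0.06,0.046],[0,0,0,0.002,-0.0022,0.07,0.046]]

```text
time: 19.23
eef_pos: [0.4537, 0.2705, 0.1322]
tcp_rot: [0.171, 0.985, -0.003, -0.001]
contact_force: [-0.4, 0.1, 0.5]
opening: 0.538
```

```bash
python3 - <<'E'
from h import *
im=snap('wrist','w19.png'); s=st(); print(np.degrees(psi(s)))
cv2.imwrite('pics/c_w19.png',cv2.resize(im[180:350,180:400,::-1],None,fx=3.5,fy=3.5,interpolation=cv2.INTER_CUBIC))
im=snap('scene','sc19.png');cv2.imwrite('pics/c_sc19.png',cv2.resize(im[200:330,110:290,::-1],None,fx=4,fy=4,interpolation=cv2.INTER_CUBIC))
E
```

```text
t 19.27 pos [0.4532 0.2703 0.1312] q [ 0.171  0.985 -0.003 -0.002] F [ 0.4 -1.1 -0.9] M [-0.04  0.03 -0.04] op 0.537
160.264068276926
```

View pics/c_w19.png

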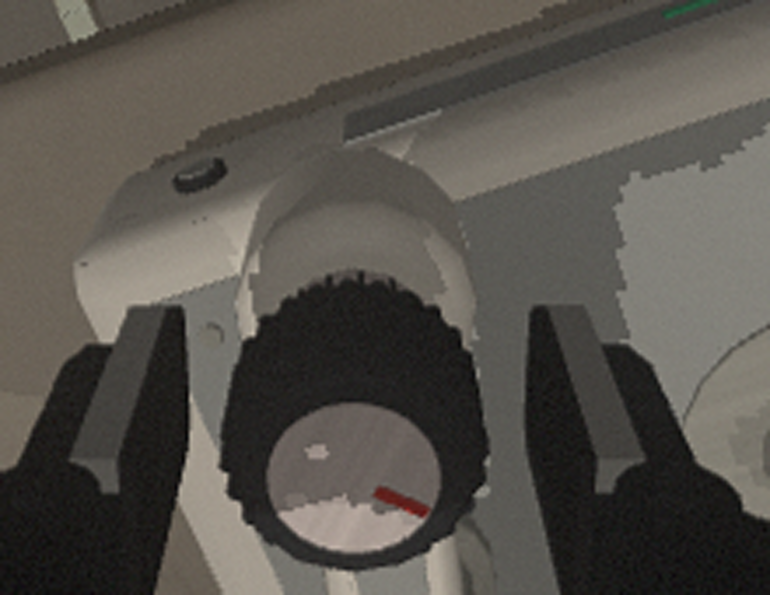

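View pics/c_sc19.png

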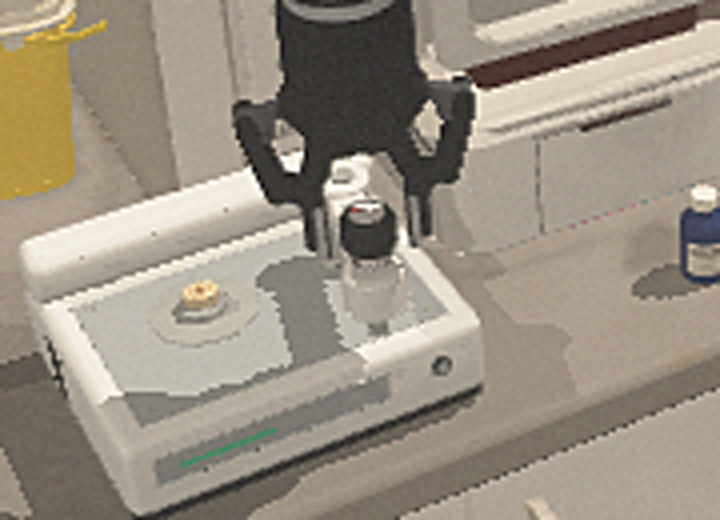

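```bash
cat >> h.py <<'E'
H=np.array([.5535,.2467]); OFF=np.array([-.003,-.0007,0])
def arc(s,thetas,z,lead,hand):
    way=[]
    for th in thetas:
        t=np.radians(th); K=H+.1*np.array([-np.sin(t),np.cos(t)]); Rt=Rdown(t+np.pi/2)
        P=np.append(K,z)+Rt@(np.array([0,lead,0])-OFF)
        way.append((P,th+90))
    rows(s,way,hand)
E
python3 - <<'E'
from h import *
s=st()
arc(s,[77,70,63,56,49],.1315,.003,.04)
E
```

```text
t 19.32 pos [0.4535 0.2704 0.1322] q [ 0.171  0.985 -0.003 -0.001] F [-0.3 -0.6 -0.3] M [ 0.01  0.01 -0.  ] op 0.538
[-0.4, -0.1, -6.7, 0.001, 0.003, 0.001, 0.04]
[-0.4, -0.1, 0.3, 0.001, 0.016, 0.001, 0.04]
[-0.4, -0.1, 7.3, -0.0, 0.028, 0.0, 0.04]
[-0.4, -0.1, 14.3, -0.003, 0.04, 0.0, 0.04]
[-0.4, -0.0, 21.3, -0.008, 0.052, 0.0, 0.04]
```

Emit:
move_arm:
  plan:
    - [[-0.4,0,-6.7,0.001,0.003,0,0.04],[-0.4,0,0.3,0.001,0.016,0,0.04],[-0.4,0,7.3,0,0.028,0,0.04],[-0.4,0,14.3,-0.003,0.04,0,0.04],[-0.4,0,21.3,-0.008,0.052,0,0.04]]

```text
time: 19.95
eef_pos: [0.4778, 0.316, 0.1323]
tcp_rot: [0.352, 0.936, -0.002, -0.001]
contact_force: [-3.8, -2.9, 3.6]
opening: 0.471
```

```bash
python3 - <<'E'
from h import *
im=snap('wrist','w20.png'); s=st(); print(np.degrees(psi(s))-90)
cv2.imwrite('pics/c_w20.png',cv2.resize(im[180:350,180:400,::-1],None,fx=3.5,fy=3.5,interpolation=cv2.INTER_CUBIC))
arc(s,[42,35,28,21,14],.1315,.003,.04)
E
```

```text
t 20.0 pos [0.4792 0.3173 0.1326] q [ 0.354  0.935 -0.    -0.   ] F [-2.  -0.8 -0.6] M [-0.18  0.54 -0.03] op 0.47
48.59038803321977
[-0.0, -0.0, 6.6, -0.0, 0.012, 0.001, 0.04]
[-0.0, -0.0, 13.6, -0.003, 0.024, 0.001, 0.04]
[-0.0, -0.0, 20.6, -0.007, 0.036, 0.001, 0.04]
[-0.0, -0.0, 27.6, -0.013, 0.047, 0.001, 0.04]
[-0.0, -0.0, 34.6, -0.02, 0.058, 0.001, 0.04]
```

View pics/c_w20.png

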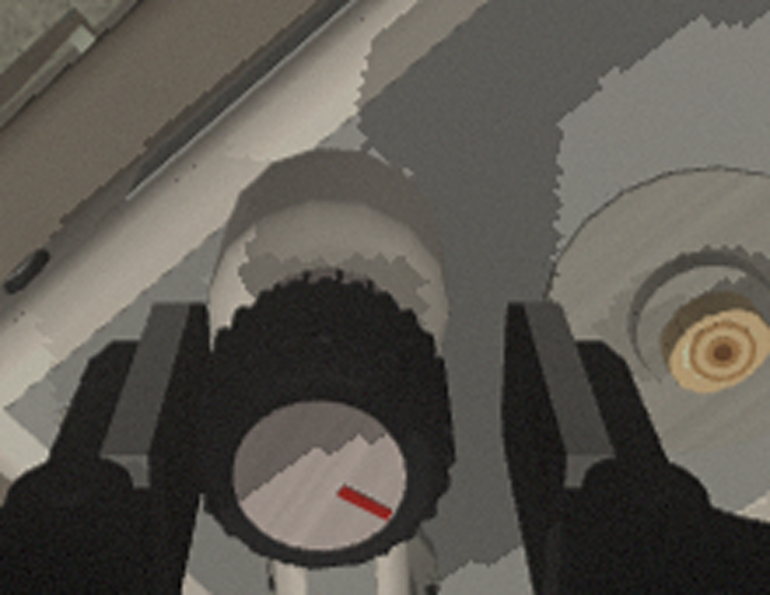

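Emit:
move_arm:
  plan:
    - [[0,0,6.6,0,0.012,0.001,0.04],[0,0,13.6,-0.003,0.024,0.001,0.04],[0,0,20.6,-0.007,0.036,0.001,0.04],[0,0,27.6,-0.013,0.047,0.001,0.04],[0,0,34.6,-0.02,0.058,0.001,0.04]]

```text
time: 20.62
eef_pos: [0.5315, 0.3476, 0.1321]
tcp_rot: [0.617, 0.787, -0.002, -0.002]
contact_force: [-5.0, -1.0, 2.9]
opening: 0.467
```

```bash
python3 - <<'E'
from h import *
im=snap('wrist','w21.png'); s=st(); print(np.degrees(psi(s))-90)
cv2.imwrite('pics/c_w21.png',cv2.resize(im[180:350,180:400,::-1],None,fx=3.5,fy=3.5,interpolation=cv2.INTER_CUBIC))
arc(s,[11,8,6,4,2],.1315,.003,.04)
E
```

```text
t 20.68 pos [0.5335 0.348  0.1323] q [ 0.618  0.786  0.    -0.001] F [-2.8 -0.2  0.8] M [ 0.07  0.53 -0.03] op 0.468
13.68703245905509
[-0.0, -0.0, 2.7, -0.0, 0.004, 0.001, 0.04]
[-0.0, -0.0, 5.7, -0.001, 0.009, 0.001, 0.04]
[-0.0, -0.0, 7.7, -0.002, 0.013, 0.001, 0.04]
[-0.0, -0.0, 9.7, -0.002, 0.016, 0.001, 0.04]
[-0.0, -0.0, 11.7, -0.003, 0.02, 0.001, 0.04]
```

View pics/c_w21.png

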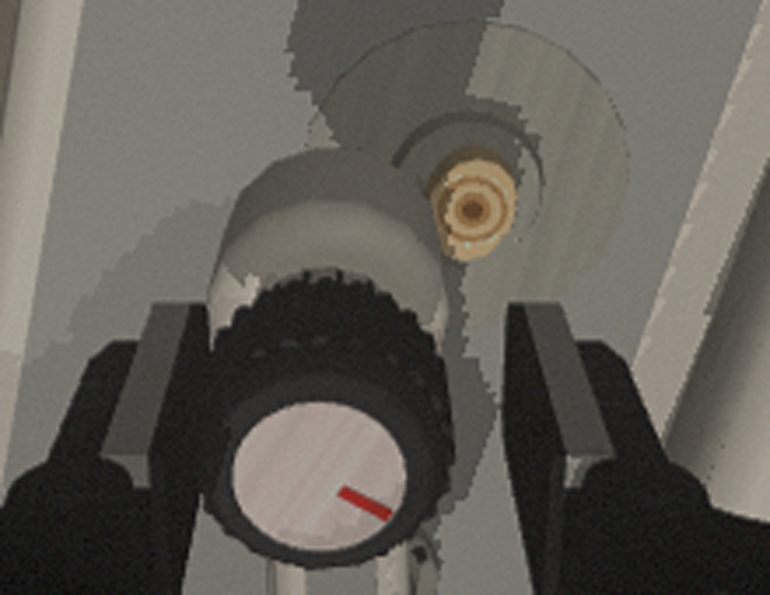

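Emit:
move_arm:
  plan:
    - [[0,0,3,0,0.005,0.001,0.04],[0,0,6,-0.001,0.01,0.001,0.04],[0,0,8.5,-0.002,0.014,0.001,0.04],[0,0,11,-0.003,0.018,0.001,0.04],[0,0,12.5,-0.003,0.021,0.001,0.04]]

```text
time: 21.3
eef_pos: [0.554, 0.3502, 0.1318]
tcp_rot: [0.699, 0.715, -0.0, -0.001]
contact_force: [-4.8, 0.3, 2.8]
opening: 0.469
```

```bash
python3 - <<'E'
from h import *
s=st(); print(np.degrees(psi(s))-90)
arc(s,[1,0,-1,-1.5],.1315,.003,.04)
E
```

```text
t 21.3 pos [0.554  0.3502 0.1318] q [ 0.699  0.715 -0.    -0.001] F [-4.8  0.3  2.8] M [-0.16  0.69  0.01] op 0.469
1.2698641910714201
[-0.1, -0.0, 0.3, -0.0, 0.001, 0.0, 0.04]
[-0.1, -0.0, 1.3, -0.001, 0.003, 0.0, 0.04]
[-0.1, -0.0, 2.3, -0.001, 0.005, 0.0, 0.04]
[-0.1, -0.0, 2.8, -0.001, 0.006, 0.0, 0.04]
```

Emit:
move_arm:
  plan:
    - [[0,0,0.5,0,0.0015,0,0.04],[0,0,1.2,-0.0005,0.003,0,0.04],[0,0,1.2,-0.0005,0.004,0,0.04],[0,0,1.2,-0.0005,0.004,0,0.04],[0,0,1.2,-0.0005,0.004,0,0.04]]

```text
time: 21.92
eef_pos: [0.558, 0.3502, 0.1319]
tcp_rot: [0.707, 0.708, -0.0, -0.001]
contact_force: [-2.8, 1.5, 0.9]
opening: 0.466
```

```bash
python3 - <<'E'
from h import *
im=snap('wrist','w22.png');s=st(); print(np.degrees(psi(s))-90)
cv2.imwrite('pics/c_w22.png',cv2.resize(im[160:330,180:400,::-1],None,fx=3.5,fy=3.5,interpolation=cv2.INTER_CUBIC))
E
```

```text
t 21.98 pos [0.558  0.3501 0.1318] q [ 0.707  0.708 -0.    -0.001] F [-4.3  2.7  1.1] M [ 0.37  0.59 -0.01] op 0.471
0.07922721850756886
```

View pics/c_w22.png

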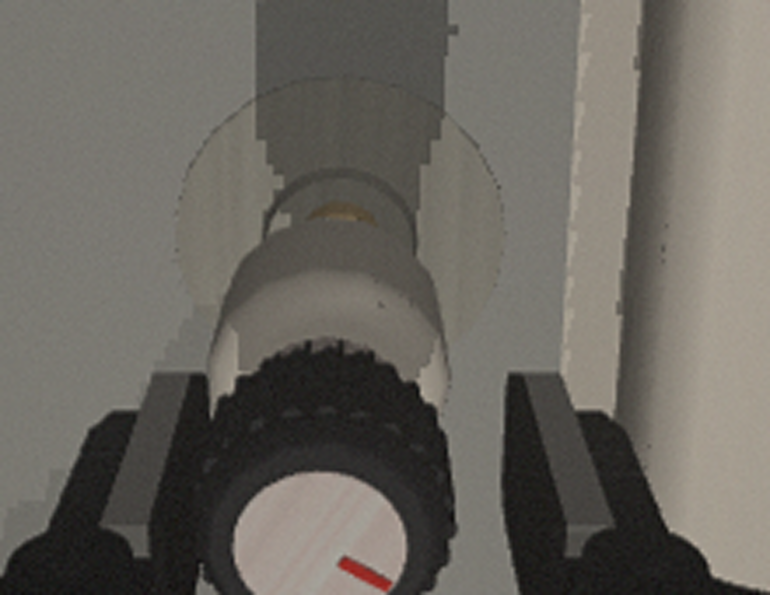

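Emit:
move_arm:
  plan:
    - [[0,0,0,0,0.001,0,0.04],[0,0,0,0,0.002,0,0.04],[0,0,0,0,0.0025,0,0.04],[0,0,0,0,0.0025,0,0.04],[0,0,0,0,0.0025,0,0.04]]

```text
time: 22.6
eef_pos: [0.559, 0.3502, 0.1317]
tcp_rot: [0.707, 0.708, -0.002, -0.002]
contact_force: [-7.4, 1.8, 4.2]
opening: 0.47
```

```bash
python3 - <<'E'
from h import *
s=st(); print(np.degrees(psi(s))-90)
E
```

```text
t 22.6 pos [0.559  0.3502 0.1317] q [ 0.707  0.708 -0.002 -0.002] F [-7.4  1.8  4.2] M [ 0.32  1.27 -0.06] op 0.47
0.08128849474181266
```

Emit:
move_arm:
  plan:
    - [[0,0,0,0,0.002,0,0.04],[0,0,0,0,0.0025,0,0.04],[0,0,0,0,0.003,0,0.04],[0,0,0,0,0.003,0,0.04],[0,0,0,0,0.003,0,0.04]]

```text
time: 23.22
eef_pos: [0.559, 0.3503, 0.1315]
tcp_rot: [0.706, 0.708, -0.005, -0.005]
contact_force: [-11.2, 1.3, 6.0]
opening: 0.469
```

```bash
python3 - <<'E'
from h import *
im=snap('wrist','w23.png');s=st(); print(np.degrees(psi(s))-90)
cv2.imwrite('pics/c_w23.png',cv2.resize(im[160:360,180:400,::-1],None,fx=3,fy=3,interpolation=cv2.INTER_CUBIC))
E
```

```text
t 23.27 pos [0.559  0.3502 0.1316] q [ 0.707  0.708 -0.005 -0.005] F [-11.3   1.8   5.6] M [ 0.16  1.89 -0.08] op 0.468
0.09384240136714084
```

View pics/c_w23.png

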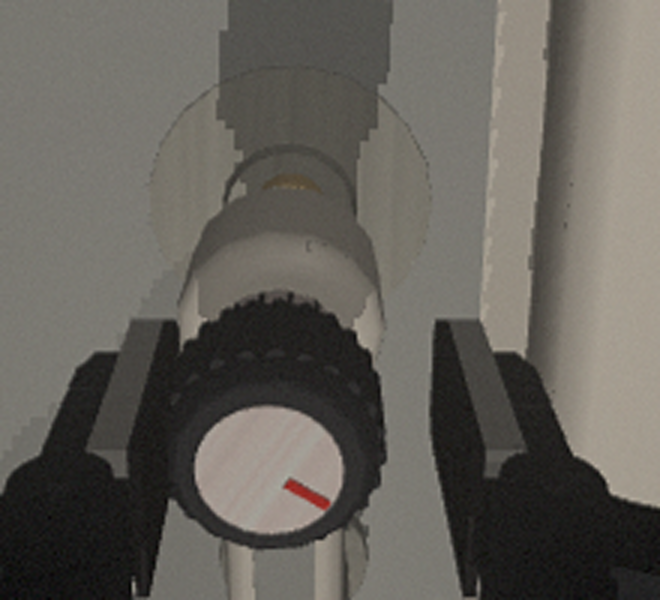

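```bash
python3 - <<'E'
from h import *
s=dict(get_state()); s['eef_pos']=[.54,.3506,.169]; s['tcp_rot']=R.from_matrix(Rdown(np.pi/2)).as_quat()
for w in [(440,322),(450,265),(467,350)]:
  for c in [(178.3,187.3),(180,202.3),(181.7,215.3),(185,226)]:
    obs=[ray('wrist',w,s),ray('scene',c)]; P=tri(obs); o,d=obs[1]
    print(w,c,np.round(P,3),round(float(np.linalg.norm((np.eye(3)-np.outer(d,d))@(P-o))),4))
E
```

```text
(440, 322) (178.3, 187.3) [0.622 0.289 0.229] 0.0541
(440, 322) (180, 202.3) [0.644 0.27  0.18 ] 0.0402
(440, 322) (181.7, 215.3) [0.664 0.254 0.136] 0.0275
(440, 322) (185, 226) [0.682 0.235 0.094] 0.0179
(450, 265) (178.3, 187.3) [0.595 0.319 0.255] 0.0659
(450, 265) (180, 202.3) [0.629 0.298 0.194] 0.0565
(450, 265) (181.7, 215.3) [0.66  0.279 0.137] 0.0478
(450, 265) (185, 226) [0.689 0.257 0.083] 0.042
(467, 350) (178.3, 187.3) [0.652 0.268 0.21 ] 0.0464
(467, 350) (180, 202.3) [0.674 0.249 0.165] 0.0303
(467, 350) (181.7, 215.3) [0.691 0.234 0.124] 0.0156
(467, 350) (185, 226) [0.709 0.216 0.086] 0.004
```

Emit:
move_arm:
  plan:
    - [[0,0,0,0,-0.001,0,0.046],[0,0,0,0,-0.003,0,0.046],[0,0,-8,0,-0.003,0,0.046],[0,0,-16,0,-0.003,0,0.046],[0,0,-24,0,-0.003,0,0.046]]

```text
time: 23.9
eef_pos: [0.557, 0.3497, 0.1317]
tcp_rot: [0.542, 0.84, -0.003, -0.005]
contact_force: [0.1, 0.3, -0.0]
opening: 0.538
```

```bash
python3 - <<'E'
from h import *
im=snap('wrist','w24.png');s=st(); print(np.degrees(psi(s)))
cv2.imwrite('pics/c_w24.png',cv2.resize(im[180:380,170:400,::-1],None,fx=3,fy=3,interpolation=cv2.INTER_CUBIC))
E
```

```text
t 23.95 pos [0.557  0.3497 0.1317] q [ 0.541  0.841 -0.004 -0.005] F [-0.  -0.2  0.6] M [ 0.04 -0.03  0.06] op 0.544
114.50781461791922
```

View pics/c_w24.png

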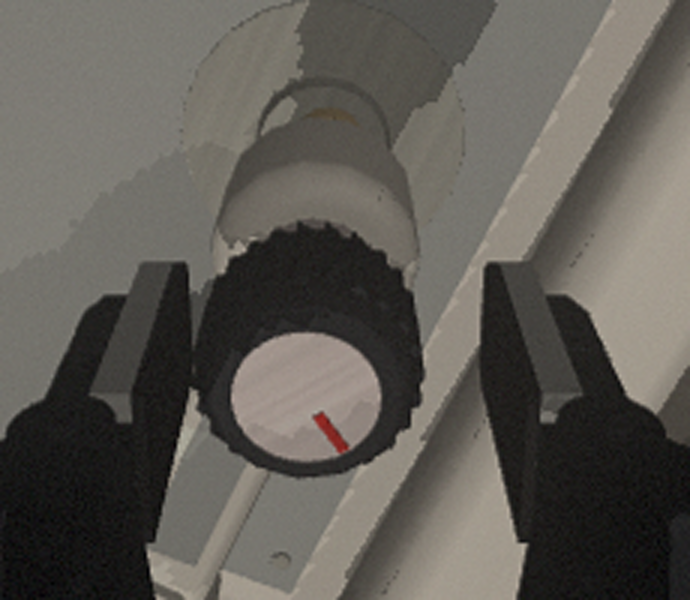

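```bash
python3 - <<'E'
from h import *
s=get_state(); T=T_tool(s)
p=tool_at((272.3,312.3),-.0458); print(p, at_z('wrist',(272.3,312.3),.178,s))
E
```

```text
[ 0.00013461 -0.00469549 -0.0458    ] [0.55310451 0.34817889 0.178     ]
```

```bash
cat >> h.py <<'E'
K=np.array([.5533,.3475]); OFF2=np.array([-.0026,-.0007,0])
def spin(s,ps,zs,hand,dec=4):
    for p,z in zip(ps,zs):
        Rt=Rdown(np.radians(p)); P=np.append(K,z)-Rt@OFF2
        rv,d=rel(s,P,Rt); print([float(round(x,1)) for x in rv]+[float(round(x,dec)) for x in d]+[hand])
E
python3 - <<'E'
from h import *
s=get_state()
spin(s,[124,134,144,152,152],[.1315]*5,.046)
E
```

```text
[-0.6, -0.3, -9.5, 0.0023, -0.004, 0.0002, 0.046]
[-0.6, -0.3, -19.5, 0.0023, -0.0045, 0.0002, 0.046]
[-0.6, -0.4, -29.5, 0.0022, -0.0049, 0.0002, 0.046]
[-0.5, -0.4, -37.5, 0.0021, -0.0053, 0.0002, 0.046]
[-0.5, -0.4, -37.5, 0.0021, -0.0053, 0.0002, 0.046]
```

Emit:
move_arm:
  plan:
    - [[-0.6,-0.3,-9.5,0.0023,-0.004,0,0.046],[-0.6,-0.3,-19.5,0.0023,-0.0045,0,0.046],[-0.6,-0.3,-29.5,0.0022,-0.0049,0,0.046],[-0.5,-0.4,-37.5,0.0021,-0.0053,0,0.046],[-0.5,-0.4,-37.5,0.0021,-0.0053,0,0.046]]

```text
time: 24.58
eef_pos: [0.5519, 0.349, 0.1318]
tcp_rot: [0.243, 0.97, -0.0, 0.0]
contact_force: [-1.0, -0.6, 0.0]
opening: 0.536
```

```bash
python3 - <<'E'
from h import *
im=snap('wrist','w25.png');s=st(); print(np.degrees(psi(s)))
cv2.imwrite('pics/c_w25.png',cv2.resize(im[180:380,170:400,::-1],None,fx=3,fy=3,interpolation=cv2.INTER_CUBIC))
spin(s,[152],[.1315],.03)
E
```

```text
t 24.62 pos [0.5518 0.3491 0.1318] q [ 0.244  0.97  -0.     0.   ] F [0.9 0.2 0.3] M [-0.04 -0.01  0.07] op 0.54
151.7975549469677
[-0.0, 0.0, -0.2, 0.0006, -0.0, 0.0003, 0.03]
```

View pics/c_w25.png

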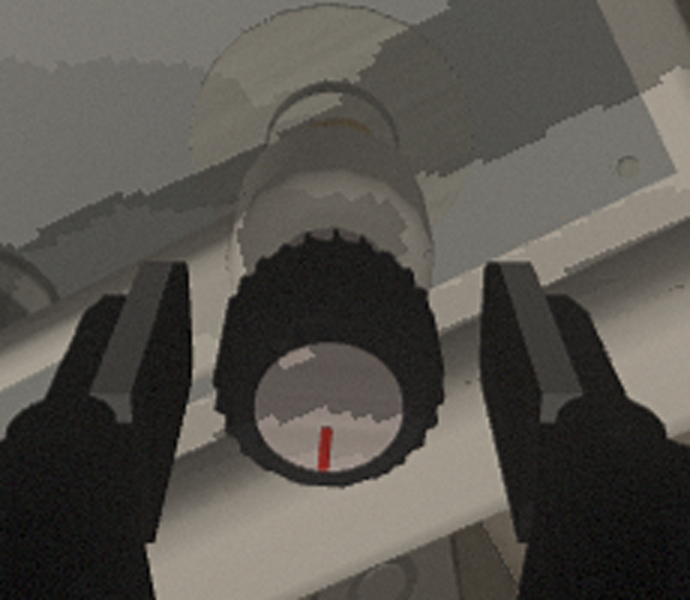

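Emit:
move_arm:
  plan:
    - [[0,0,0,0.0003,-0.0008,0,0.036],[0,0,0,0.0003,-0.0008,0,0.025],[0,0,0,0.0003,-0.0008,0,0.025],[0,0,0,0.0003,-0.0008,0,0.025],[0,0,0,0.0003,-0.0008,0,0.025]]
  force: 45

```text
time: 25.25
eef_pos: [0.5513, 0.3483, 0.132]
tcp_rot: [0.244, 0.97, -0.0, 0.0]
contact_force: [-0.6, -2.2, 1.5]
opening: 0.352
```

```bash
sed -i 's/^K=np.*OFF2=.*/K=np.array([.5530,.3473]); OFF2=np.array([-.0024,-.0009,0])/' h.py; python3 - <<'E'
from h import *
s=st(); print(np.degrees(psi(s)),s['opening']*85.4)
K[:]=[0,0]
T=T_tool(s); K[:]=(T[:3,3]+T[:3,:3]@OFF2)[:2]; print(K)
spin(s,[144,136,128,120,112],[s['eef_pos'][2]-a*.000022*1000/1000 for a in (8,16,24,32,40)],.025)
E
```

```text
t 25.25 pos [0.5513 0.3483 0.132 ] q [ 0.244  0.97  -0.     0.   ] F [-0.6 -2.2  1.5] M [-0.39  0.06 -0.06] op 0.352
151.79063725101955 30.071404567370436
[0.55299511 0.3463705 ]
[-0.0, 0.0, 7.8, -0.0001, 0.0003, 0.0002, 0.025]
[-0.0, 0.0, 15.8, -0.0003, 0.0006, 0.0004, 0.025]
[-0.0, 0.0, 23.8, -0.0006, 0.0009, 0.0005, 0.025]
[-0.0, 0.0, 31.8, -0.0008, 0.0011, 0.0007, 0.025]
[-0.0, 0.0, 39.8, -0.0011, 0.0013, 0.0009, 0.025]
```

```bash
python3 - <<'E'
from h import *
im=snap('wrist','w26.png');s=st()
cv2.imwrite('pics/c_w26.png',cv2.resize(im[180:380,170:400,::-1],None,fx=3,fy=3,interpolation=cv2.INTER_CUBIC))
im=snap('scene','sc26.png');cv2.imwrite('pics/c_sc26.png',cv2.resize(im[200:330,90:270,::-1],None,fx=4,fy=4,interpolation=cv2.INTER_CUBIC))
E
```

```text
t 25.3 pos [0.5513 0.3483 0.132 ] q [ 0.244  0.97  -0.     0.   ] F [-0.8 -2.7  1. ] M [-0.39  0.08 -0.05] op 0.352
```

View pics/c_w26.png

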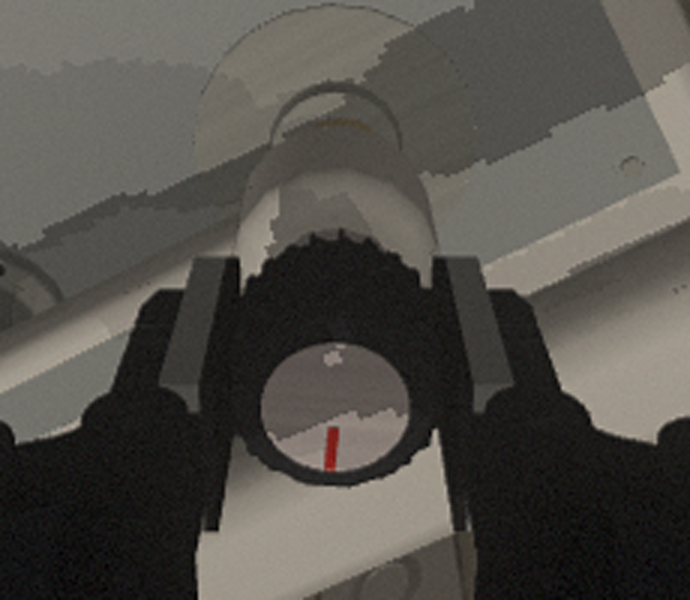

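View pics/c_sc26.png

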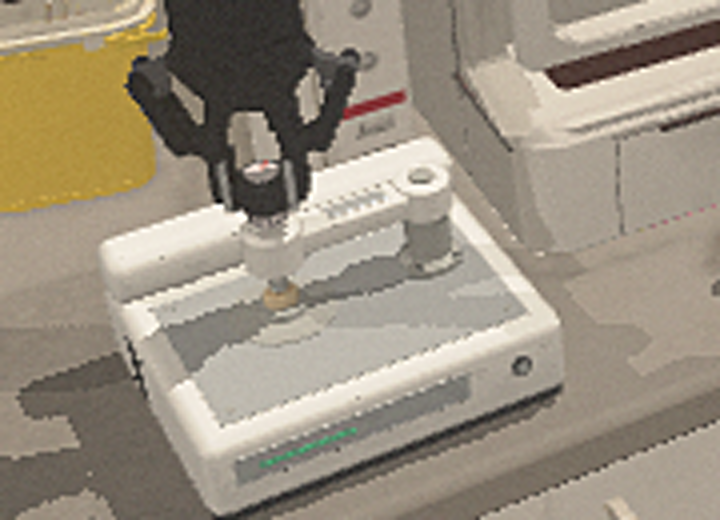

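Emit:
move_arm:
  plan:
    - [[0,0,6,-0.0001,0.0002,0.0001,0.025],[0,0,12,-0.0002,0.0005,0.0003,0.025],[0,0,18,-0.0004,0.0007,0.0004,0.025],[0,0,24,-0.0006,0.0009,0.0005,0.025],[0,0,30,-0.0008,0.0011,0.0007,0.025]]

```text
time: 25.98
eef_pos: [0.5526, 0.3495, 0.1319]
tcp_rot: [0.487, 0.873, 0.0, 0.0]
contact_force: [-1.1, -0.2, 3.2]
opening: 0.353
```

```bash
cat > t.py <<'E'
from h import *
import sys
s=st(); print(np.degrees(psi(s)),s['opening']*85.4, 'eff',np.round(s['joint_efforts'],2))
if len(sys.argv)>1:
  im=snap('wrist',sys.argv[1]); cv2.imwrite('pics/c_'+sys.argv[1],cv2.resize(im[180:380,170:400,::-1],None,fx=3,fy=3,interpolation=cv2.INTER_CUBIC))
E
python3 t.py w27.png
```

```text
t 25.98 pos [0.5526 0.3495 0.1319] q [0.487 0.873 0.    0.   ] F [-1.1 -0.2  3.2] M [-0.11  0.24  0.32] op 0.353
121.66387584588149 30.114188745580414 eff [ -0.49 -37.63 -26.38   0.12  -0.31  -0.14]
```

View pics/c_w27.png

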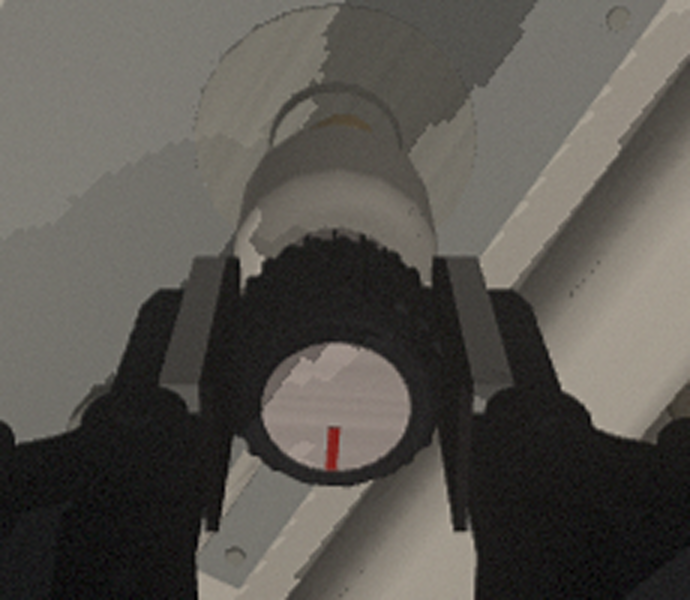

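```bash
python3 - <<'E'
from h import *
s=get_state(); T=T_tool(s); print((T[:3,3]+T[:3,:3]@OFF2)[:2])
K[:]=[.5530,.3468]
spin(s,[117.7,113.7,109.7,105.7,101.7],[.1313,.1312,.1311,.1311,.1310],.025)
E
```

```text
[0.55312896 0.34702085]
[0.1, 0.0, 3.8, -0.0002, -0.0001, 0.0006, 0.025]
[0.1, -0.0, 7.8, -0.0003, 0.0001, 0.0007, 0.025]
[0.1, -0.0, 11.8, -0.0004, 0.0002, 0.0008, 0.025]
[0.1, -0.0, 15.8, -0.0005, 0.0004, 0.0008, 0.025]
[0.1, -0.0, 19.8, -0.0006, 0.0005, 0.0009, 0.025]
```

Emit:
move_arm:
  plan:
    - [[0,0,4,-0.0001,0.0001,0.0003,0.025],[0,0,8,-0.0002,0.0003,0.0004,0.025],[0,0,12,-0.0004,0.0005,0.0005,0.025],[0,0,16,-0.0005,0.0006,0.0006,0.025],[0,0,20,-0.0006,0.0007,0.0007,0.025]]

```text
time: 26.65
eef_pos: [0.5537, 0.35, 0.1315]
tcp_rot: [0.632, 0.775, 0.001, 0.0]
contact_force: [0.1, 0.6, 2.5]
opening: 0.355
```

```bash
python3 t.py
```

```text
t 26.65 pos [0.5537 0.35   0.1315] q [0.632 0.775 0.001 0.   ] F [0.1 0.6 2.5] M [-0.    0.04  0.29] op 0.355
101.55803434970747 30.324845526753254 eff [ -0.38 -38.52 -26.59   0.1   -0.06  -0.  ]
```

Emit:
move_arm:
  plan:
    - [[0,0,2,0,0.0001,0.0001,0.025],[0,0,4,-0.0001,0.0001,0.0002,0.025],[0,0,6,-0.0002,0.0002,0.0002,0.025],[0,0,8,-0.0002,0.0003,0.0003,0.025],[0,0,10,-0.0003,0.0003,0.0003,0.025]]

```text
time: 27.28
eef_pos: [0.5543, 0.35, 0.1313]
tcp_rot: [0.698, 0.716, 0.002, 0.0]
contact_force: [0.9, 1.7, 1.2]
opening: 0.357
```

```bash
python3 t.py
```

```text
t 27.27 pos [0.5543 0.35   0.1313] q [0.698 0.716 0.002 0.   ] F [0.9 1.7 1.2] M [ 0.1  -0.06  0.26] op 0.357
91.43681643319333 30.510353426910928 eff [ -0.46 -38.79 -26.35   0.04   0.19   0.15]
```

Emit:
move_arm:
  plan:
    - [[0,0,2,0,0.0001,0.0001,0.025],[0,0,4,-0.0001,0.0001,0.0002,0.025],[0,0,6,-0.0002,0.0002,0.0002,0.025],[0,0,8,-0.0002,0.0003,0.0003,0.025],[0,0,10,-0.0003,0.0003,0.0003,0.025]]

```text
time: 27.9
eef_pos: [0.5549, 0.35, 0.1311]
tcp_rot: [0.759, 0.651, 0.002, 0.0]
contact_force: [1.9, 1.5, 1.7]
opening: 0.357
```

```bash
python3 t.py w28.png
```

```text
t 27.9 pos [0.5549 0.35   0.1311] q [0.759 0.651 0.002 0.   ] F [1.9 1.5 1.7] M [ 0.27 -0.29  0.3 ] op 0.357
81.30089199796004 30.472985021918017 eff [ -0.58 -38.89 -25.91  -0.04   0.47   0.15]
```

View pics/c_w28.png

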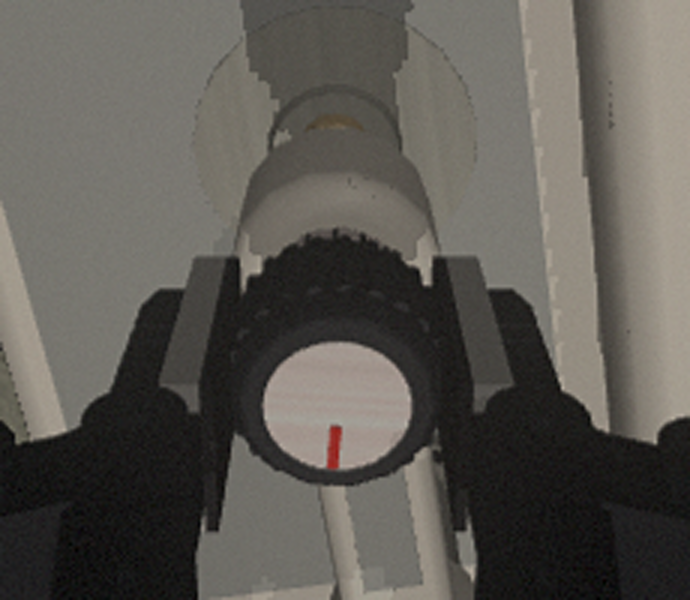

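Emit:
move_arm:
  plan:
    - [[0,0,3,0,0.0001,0.0001,0.025],[0,0,6,-0.0001,0.0002,0.0002,0.025],[0,0,9,-0.0002,0.0003,0.0003,0.025],[0,0,12,-0.0003,0.0004,0.0004,0.025],[0,0,14,-0.0003,0.0004,0.0004,0.025]]

```text
time: 28.58
eef_pos: [0.5557, 0.3497, 0.1308]
tcp_rot: [0.833, 0.553, 0.003, -0.0]
contact_force: [1.5, 1.6, 0.6]
opening: 0.353
```

```bash
python3 t.py
```

```text
t 28.57 pos [0.5557 0.3497 0.1308] q [ 0.833  0.553  0.003 -0.   ] F [1.5 1.6 0.6] M [ 0.2  -0.38  0.33] op 0.353
67.16855705792898 30.149829454711107 eff [ -0.28 -39.07 -25.63   0.04   0.68   0.17]
```

```bash
python3 - <<'E'
from h import *
s=get_state(); T=T_tool(s); K[:]=(T[:3,3]+T[:3,:3]@OFF2)[:2]; print(K)
K[:]=[.5531,.3470]
z=.1308
spin(s,[67.2,67.2,77,87,97],[z]*5,.046)
E
```

```text
[0.55396304 0.34788498]
[0.2, -0.3, -0.0, -0.0012, -0.0005, 0.0, 0.046]
[0.2, -0.3, -0.0, -0.0012, -0.0005, 0.0, 0.046]
[0.2, -0.3, -9.8, -0.001, -0.0009, 0.0, 0.046]
[0.2, -0.2, -19.8, -0.001, -0.0013, 0.0, 0.046]
[0.2, -0.2, -29.8, -0.001, -0.0018, 0.0, 0.046]
```

Emit:
move_arm:
  plan:
    - [[0,0,0,0,0,0,0.046],[0.2,-0.3,0,-0.0005,-0.0005,0,0.046],[0.2,-0.3,-10,-0.001,-0.0009,0,0.046],[0.2,-0.2,-20,-0.001,-0.0013,0,0.046],[0.2,-0.2,-30,-0.001,-0.0018,0,0.046]]

```text
time: 29.2
eef_pos: [0.553, 0.3492, 0.1302]
tcp_rot: [0.659, 0.752, -0.0, -0.0]
contact_force: [-0.5, 0.6, 0.1]
opening: 0.537
```

```bash
python3 - <<'E'
from h import *
s=st();print(np.degrees(psi(s)))
K[:]=[.5531,.3470]
z=.1303
spin(s,[107,117,127,137,147],[z]*5,.046)
E
```

```text
t 29.2 pos [0.553  0.3492 0.1302] q [ 0.659  0.752 -0.    -0.   ] F [-0.5  0.6  0.1] M [ 0.03 -0.01  0.02] op 0.537
97.48066991741638
[-0.1, 0.0, -9.5, 0.0003, 0.0003, -0.0001, 0.046]
[-0.1, 0.0, -19.5, 0.0004, -0.0001, -0.0001, 0.046]
[-0.1, -0.0, -29.5, 0.0003, -0.0006, -0.0001, 0.046]
[-0.1, -0.0, -39.5, 0.0002, -0.001, -0.0001, 0.046]
[-0.1, -0.0, -49.5, 0.0, -0.0014, -0.0001, 0.046]
```

Emit:
move_arm:
  plan:
    - [[0,0,-10,0.0003,0.0003,0,0.046],[0,0,-20,0.0004,-0.0001,0,0.046],[0,0,-30,0.0003,-0.0006,0,0.046],[0,0,-40,0.0002,-0.001,0,0.046],[0,0,-50,0,-0.0014,0,0.046]]

```text
time: 29.82
eef_pos: [0.551, 0.3487, 0.1296]
tcp_rot: [0.277, 0.961, -0.001, -0.001]
contact_force: [0.8, -0.1, -0.1]
opening: 0.535
```

```bash
python3 t.py w29.png
```

```text
t 29.82 pos [0.551  0.3487 0.1296] q [ 0.277  0.961 -0.001 -0.001] F [ 0.8 -0.1 -0.1] M [0.04 0.01 0.  ] op 0.535
147.79395974849163 45.70807725257374 eff [ 1.000e-02 -3.971e+01 -2.756e+01 -0.000e+00  1.000e-02  7.400e-01]
```

View pics/c_w29.png

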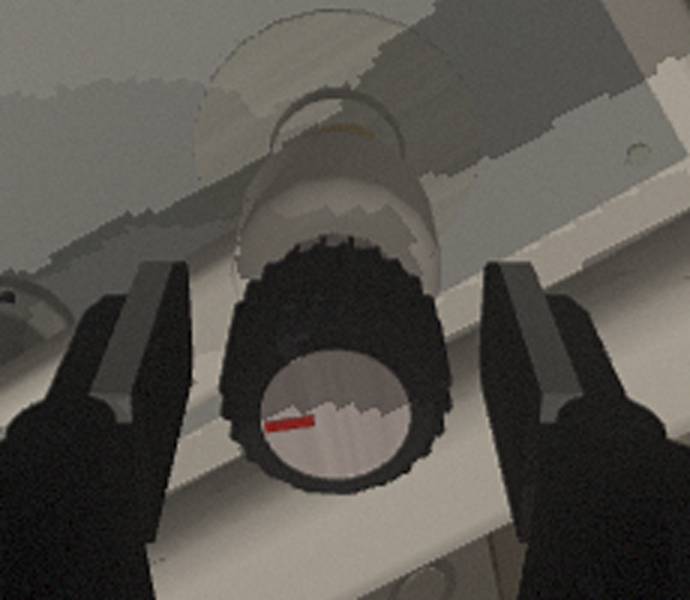

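Emit:
move_arm:
  plan:
    - [[0,0,0,0,0,0,0.036],[0,0,0,0,0,0,0.025],[0,0,0,0,0,0,0.025],[0,0,0,0,0,0,0.025],[0,0,0,0,0,0,0.025]]
  force: 45

```text
time: 30.5
eef_pos: [0.5507, 0.3487, 0.1295]
tcp_rot: [0.276, 0.961, -0.001, -0.002]
contact_force: [-0.5, 1.4, -0.4]
opening: 0.357
```

```bash
python3 t.py; python3 - <<'E'
from h import *
s=get_state(); T=T_tool(s); K[:]=(T[:3,3]+T[:3,:3]@OFF2)[:2]; print(K)
K[:]=[.5531,.3470]; p=np.degrees(psi(s))
spin(s,[p-2,p-4,p-6,p-8,p-10],[.1296]*5,.025)
E
```

```text
t 30.5 pos [0.5507 0.3487 0.1295] q [ 0.276  0.961 -0.001 -0.002] F [-0.5  1.4 -0.4] M [0.08 0.09 0.03] op 0.357
147.98020671852518 30.501614152976263 eff [-4.900e-01 -3.987e+01 -2.783e+01 -1.600e-01 -1.100e-01 -2.000e-02]
[0.55229923 0.3466338 ]
[-0.2, -0.1, 2.0, -0.0005, 0.0008, -0.0001, 0.025]
[-0.2, -0.1, 4.0, -0.0006, 0.0009, -0.0001, 0.025]
[-0.2, -0.1, 6.0, -0.0006, 0.001, -0.0001, 0.025]
[-0.2, -0.1, 8.0, -0.0006, 0.0011, -0.0001, 0.025]
[-0.2, -0.1, 10.0, -0.0007, 0.0011, -0.0001, 0.025]
```

Emit:
move_arm:
  plan:
    - [[0,0,2,0,0.0001,0,0.025],[0,0,4,-0.0001,0.0002,0,0.025],[0,0,6,-0.0001,0.0003,0,0.025],[0,0,8,-0.0001,0.0003,0.0001,0.025],[0,0,10,-0.0002,0.0004,0.0001,0.025]]

```text
time: 31.12
eef_pos: [0.5512, 0.3492, 0.1294]
tcp_rot: [0.36, 0.933, -0.001, -0.001]
contact_force: [0.4, 2.2, -1.1]
opening: 0.356
```

```bash
python3 t.py
```

```text
t 31.12 pos [0.5512 0.3492 0.1294] q [ 0.36   0.933 -0.001 -0.001] F [ 0.4  2.2 -1.1] M [0.31 0.05 0.26] op 0.356
137.85406105989435 30.383652532918727 eff [ -1.47 -40.16 -27.52  -0.31   0.18   0.15]
```

Emit:
move_arm:
  plan:
    - [[0,0,2,0,0.0001,0,0.025],[0,0,4,-0.0001,0.0001,0.0001,0.025],[0,0,6,-0.0002,0.0002,0.0001,0.025],[0,0,8,-0.0002,0.0003,0.0002,0.025],[0,0,10,-0.0003,0.0003,0.0002,0.025]]

```text
time: 31.75
eef_pos: [0.5517, 0.3496, 0.1292]
tcp_rot: [0.441, 0.898, -0.001, -0.001]
contact_force: [1.2, 3.3, -1.3]
opening: 0.355
```

```bash
python3 t.py
```

```text
t 31.75 pos [0.5517 0.3496 0.1292] q [ 0.441  0.898 -0.001 -0.001] F [ 1.2  3.3 -1.3] M [ 0.72 -0.1   0.3 ] op 0.355
127.71748084448379 30.29614194504336 eff [ -2.26 -40.4  -27.16  -0.62   0.49   0.17]
```

Emit:
move_arm:
  plan:
    - [[0,0,2,0.0002,0.0003,0.0001,0.025],[0,0,4,0.0002,0.0004,0.0002,0.025],[0,0,6,0.0001,0.0005,0.0003,0.025],[0,0,8,0.0001,0.0005,0.0003,0.025],[0,0,10,0,0.0006,0.0004,0.025]]

```text
time: 32.38
eef_pos: [0.5523, 0.3501, 0.1291]
tcp_rot: [0.518, 0.855, -0.0, -0.001]
contact_force: [-0.6, 2.7, 0.4]
opening: 0.35
```

```bash
python3 t.py
```

```text
t 32.38 pos [0.5523 0.3501 0.1291] q [ 0.518  0.855 -0.    -0.001] F [-0.6  2.7  0.4] M [0.41 0.06 0.28] op 0.35
117.5788588604649 29.92790521208031 eff [ -1.67 -39.38 -26.69  -0.4    0.24   0.13]
```

Emit:
move_arm:
  plan:
    - [[0,0,2,0.0001,0.0002,0,0.025],[0,0,4,0,0.0003,0.0001,0.025],[0,0,6,0,0.0003,0.0001,0.025],[0,0,8,-0.0001,0.0004,0.0002,0.025],[0,0,10,-0.0001,0.0004,0.0002,0.025]]

```text
time: 33.0
eef_pos: [0.553, 0.3504, 0.1291]
tcp_rot: [0.592, 0.806, 0.0, -0.001]
contact_force: [0.8, 3.1, 1.5]
opening: 0.351
```

```bash
python3 t.py w30.png
```

```text
t 33.0 pos [0.553  0.3504 0.1291] q [ 0.592  0.806  0.    -0.001] F [0.8 3.1 1.5] M [ 0.49 -0.11 -0.18] op 0.351
107.4098301702388 29.967860978858166 eff [ -1.23 -39.4  -26.34  -0.61   0.42  -0.3 ]
```

View pics/c_w30.png

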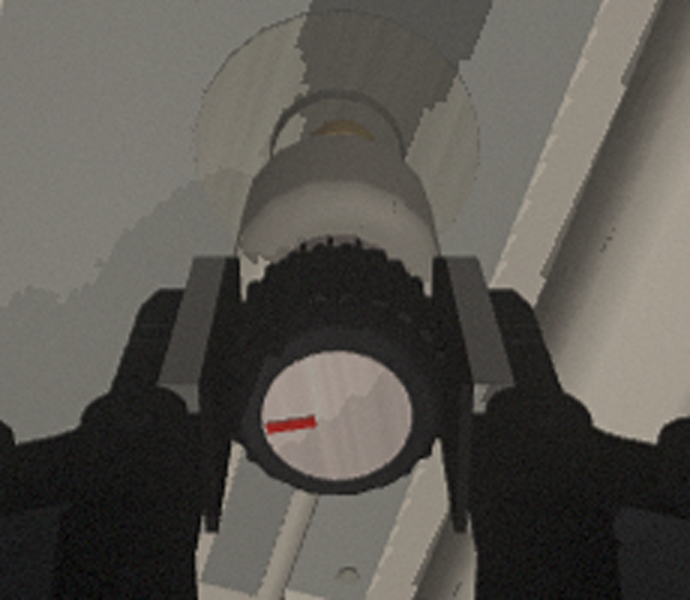

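Emit:
move_arm:
  plan:
    - [[0,0,1,0,0.0001,0,0.025],[0,0,2,0,0.0002,0,0.025],[0,0,3,0,0.0002,0,0.025],[0,0,4,0,0.0002,0,0.025],[0,0,5,0,0.0002,0,0.025]]

```text
time: 33.67
eef_pos: [0.5533, 0.3505, 0.1291]
tcp_rot: [0.627, 0.779, 0.0, -0.001]
contact_force: [0.5, 2.5, 0.1]
opening: 0.356
```

```bash
python3 t.py
```

```text
t 33.67 pos [0.5533 0.3505 0.1291] q [ 0.627  0.779  0.    -0.001] F [0.5 2.5 0.1] M [ 0.48 -0.11  0.1 ] op 0.356
102.33849381397572 30.373332607108726 eff [ -1.37 -39.63 -26.38  -0.47   0.5    0.04]
```

Emit:
move_arm:
  plan:
    - [[0,0,0,0,0,0,0.046],[0,0,0,0,0,0,0.046],[0,0,0,0,0,0,0.05],[0,0,0,0,0,-0.01,0.05],[0,0,0,0,0,-0.03,0.05]]

```text
time: 34.3
eef_pos: [0.5529, 0.3501, 0.1593]
tcp_rot: [0.627, 0.779, -0.001, -0.001]
contact_force: [-0.1, 0.5, 0.1]
opening: 0.582
```

```bash
python3 t.py w31.png
```

```text
t 34.3 pos [0.5529 0.3501 0.1593] q [ 0.627  0.779 -0.001 -0.001] F [-0.1  0.5  0.1] M [-0.01 -0.02  0.06] op 0.582
102.33750821043509 49.698295198137345 eff [ -0.   -38.45 -27.56   0.    -0.14  -0.  ]
```

View pics/c_w31.png

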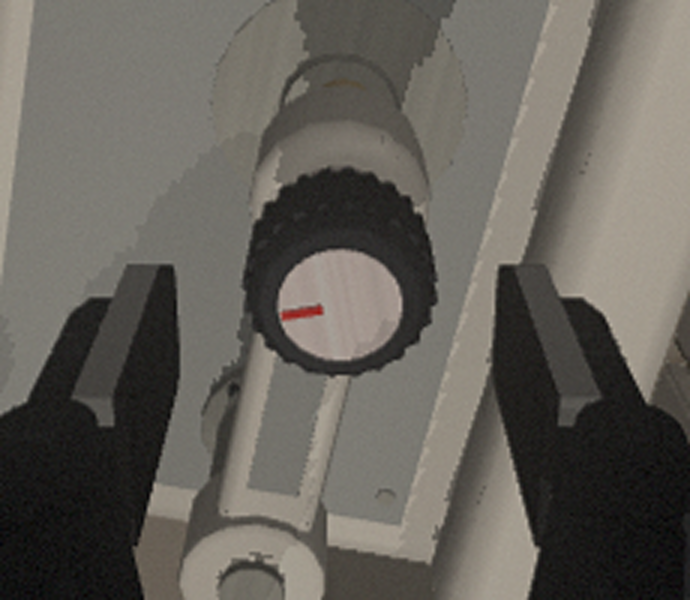

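Emit:
move_arm:
  plan:
    - [[0,0,0,0,0,-0.02,0.05],[0,0,0,0,0,-0.05,0.05],[0,0,-5,0,0,-0.08,0.05],[0,0,-10,0,0,-0.1,0.05],[0,0,-10,0,0,-0.1,0.05]]

```text
time: 34.98
eef_pos: [0.556, 0.3515, 0.2685]
tcp_rot: [0.557, 0.83, 0.005, 0.003]
contact_force: [-0.2, -0.2, 0.2]
opening: 0.589
```

```bash
python3 - <<'E'
from h import *
s=st()
rows(s,[([.54,.35,.26],115),([.51,.33,.26],115),([.48,.31,.26],115),([.45,.28,.26],115),([.44,.26,.26],115)],.05)
E
```

```text
t 34.98 pos [0.556  0.3515 0.2685] q [0.557 0.83  0.005 0.003] F [-0.2 -0.2  0.2] M [ 0.08 -0.    0.02] op 0.589
[0.7, -0.1, -2.7, 0.005, -0.016, 0.008, 0.05]
[0.7, -0.1, -2.7, -0.002, -0.051, 0.008, 0.05]
[0.7, -0.1, -2.7, -0.01, -0.086, 0.007, 0.05]
[0.7, -0.1, -2.7, -0.026, -0.125, 0.007, 0.05]
[0.7, -0.1, -2.7, -0.041, -0.142, 0.007, 0.05]
```

Emit:
move_arm:
  plan:
    - [[0,0,-3,0.005,-0.016,0,0.05],[0,0,-3,-0.002,-0.051,0,0.05],[0,0,-3,-0.01,-0.086,0,0.05],[0,0,-3,-0.026,-0.125,0,0.05],[0,0,-3,-0.041,-0.142,0,0.05]]

```text
time: 35.6
eef_pos: [0.4382, 0.2588, 0.2659]
tcp_rot: [0.536, 0.844, 0.005, 0.002]
contact_force: [-0.0, -0.2, 0.0]
opening: 0.582
```

```bash
python3 - <<'E'
from h import *
s=st()
im=snap('scene','sc32.png');cv2.imwrite('pics/c_sc32.png',cv2.resize(im[200:330,90:290,::-1],None,fx=4,fy=4,interpolation=cv2.INTER_CUBIC))
im=snap('wrist','w32.png'); snap('side','s32.png')
E
```

```text
t 35.6 pos [0.4382 0.2588 0.2659] q [0.536 0.844 0.005 0.002] F [-0.  -0.2  0. ] M [ 0.06 -0.04  0.02] op 0.582
```

View pics/c_sc32.png

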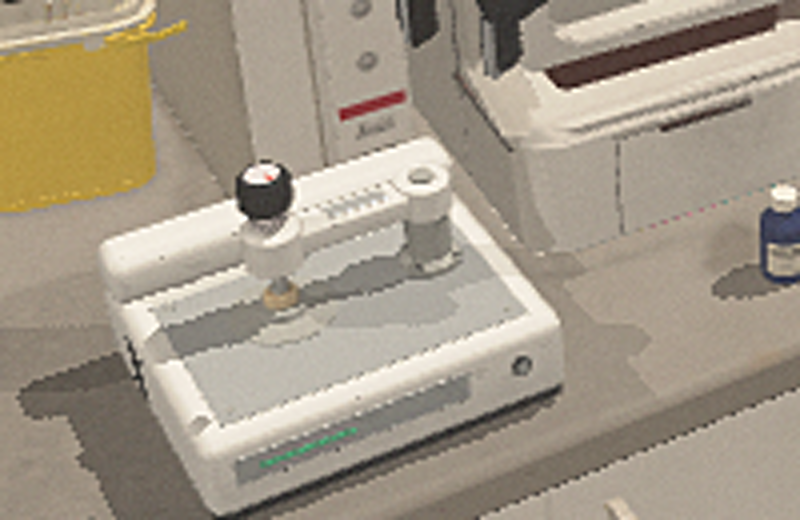

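View pics/w32.png

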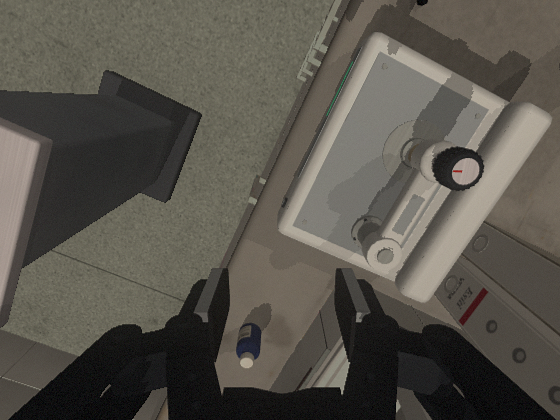

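View pics/s32.png

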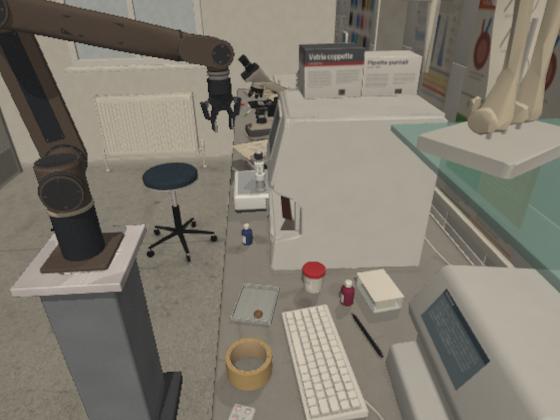

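Emit:
move_arm:
  plan:
    - [[0,0,0,0,0,0,0.05],[0,0,0,0,0,0,0.05],[0,0,0,0,0,0,0.05],[0,0,0,0,0,0,0.05],[0,0,0,0,0,0,0.05]]

```text
time: 36.38
eef_pos: [0.4398, 0.2594, 0.2664]
tcp_rot: [0.536, 0.844, 0.005, 0.003]
contact_force: [0.3, -0.4, -0.2]
opening: 0.586
```

```bash
python3 - <<'E'
from h import *
s=st(); im=snap('wrist','w33.png')
r=pinpoint('wrist','press_head');h=pinpoint('wrist','press_hinge')
P=at_z('wrist',r[0]['centre'],.123,s);Q=at_z('wrist',h[0]['centre'],.123,s); print(P,Q,np.degrees(np.arctan2(-(P-Q)[0],(P-Q)[1])))
cv2.imwrite('pics/c_w33.png',cv2.resize(im[90:290,340:540,::-1],None,fx=3,fy=3,interpolation=cv2.INTER_CUBIC))
im=read_camera('scene');cv2.imwrite('pics/c_sc33.png',cv2.resize(im[235:300,130:220,::-1],None,fx=8,fy=8,interpolation=cv2.INTER_CUBIC))
E
```

```text
t 36.38 pos [0.4398 0.2594 0.2664] q [0.536 0.844 0.005 0.003] F [ 0.3 -0.4 -0.2] M [-0.02 -0.02  0.01] op 0.586
[0.55251766 0.34635559 0.123     ] [0.55234519 0.24706241 0.123     ] -0.0995203790885444
```

View pics/c_sc33.png

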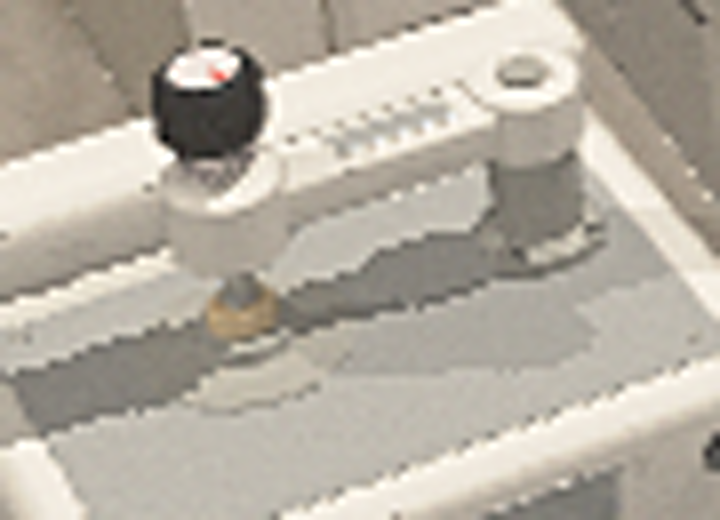

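View pics/c_w33.png

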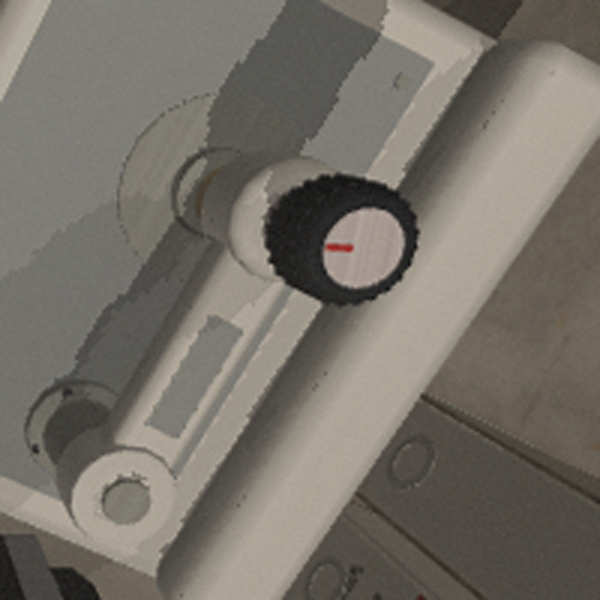

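The press foot sits on the slice at the middle of the seat. The arm is closed at about 0° and the gripper is clear, so I'm handing in.

```bash
python3 -c "
from h import *
print(ticket.sign_off()); st()"
```

```text
the job is handed in; nothing more can be done
None
the job is handed in; nothing more can be done
```

The slice is on the crystal, held down under the closed press, and the robot is clear. I handed the job in at about 36.5 s of the 72 s allowed; no verdict was reported.

- **Slice:** I took it from the dish and set it down with about 5 N of contact. The wrist view just before the press closed put its centre within about 1 mm of the plate centre, and it lay flat.
- **Press arm:** I pushed it by the knob until it stopped moving while the force rose to 11 N. The last wrist view puts it at about 0° with the calibrated axes, though the analyser's own yaw is only known to about 2°.
- **Knob:** I turned it in two grasps, 85° then 46°, at about 0.3 N m. The torque then reversed to −0.18 N m, which is one click. I went 5° further into the notch, where it read +0.10 N m, and let go. Push on the knob read no more than about 6 N throughout.
- **Final pictures:** The foot rests on the slice. The cap piece, sample cup and stain bottle look to be where they started.

**Checks that disagreed:**
- The fingertips were about 22 mm behind the reported tool point. The first grasp closed above the stone, and a fingertip then touched the dish floor with about 7 N before I regrasped.
- The gripper read 30 mm on the 34 mm knob and 16 mm on the 17.5 mm slice.
- I inferred the click from the wrist torque only. The clamping force could not be measured directly.

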